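# Stack the charge ingots and latch the cradle

### The job

Lift the red retaining bar of the transfer cradle out of its keeper and swing it well open, past 45 degrees. Stack every loose tapered ingot on the one already lying on the round pad, in a single centred pile of level layers: each layer is two ingots, the upper lying on the lower's slope turned end for end (thick end over thin end), and each new layer goes crosswise to the one below; an odd ingot left over lies crosswise alone, and the orange-marked ingot comes uppermost. Then swing the bar back, lift it over the yellow lip of the keeper and let it drop into the notch, leaving the other things on the bench alone.

Things in the scene. Friction and masses are not known exactly. Their poses are not given: they have to be found in the camera images.
- W0: first ingot, always present, already level on the pad, thick end pointing any way: tapered metal ingot, about 450 g, 100 mm long (its x), 64 mm wide (its y), flat underside, top sloping evenly from 22 mm high at the thin end (-x) to 34 mm high at the thick end (+x), 28 mm at mid-length (slope 0.119 rad); blue end face and top stripe at the thick end. Origin: centre of the underside
- W1: the orange-marked ingot, always present; starts on its underside on the bench. Same shape, origin and axes as W0
- W2: stock ingot, marked blue, may be absent (None); starts on its underside on the bench. Same shape, origin and axes as W0
- W3: stock ingot, marked blue, may be absent (None); starts on its underside on the bench. Same shape, origin and axes as W0
- W4: stock ingot, marked blue, may be absent (None); starts on its underside on the bench. Same shape, origin and axes as W0
- W5: stock ingot, marked blue, may be absent (None); starts on its underside on the bench. Same shape, origin and axes as W0
- W6: stock ingot, marked blue, may be absent (None); starts on its underside on the bench. Same shape, origin and axes as W0
- W1_mid (a point): middle of W1, 14 mm above its underside's centre; x to the thick end, y across, z square to the mid-plane half-way between underside and top face: 0.06 rad off upright when either face lies level. The ingot is the same shape either way up
- W2_mid (a point): middle of W2, 14 mm above its underside's centre; x to the thick end, y across, z square to the mid-plane half-way between underside and top face: 0.06 rad off upright when either face lies level. The ingot is the same shape either way up
- W3_mid (a point): middle of W3, 14 mm above its underside's centre; x to the thick end, y across, z square to the mid-plane half-way between underside and top face: 0.06 rad off upright when either face lies level. The ingot is the same shape either way up
- W4_mid (a point): middle of W4, 14 mm above its underside's centre; x to the thick end, y across, z square to the mid-plane half-way between underside and top face: 0.06 rad off upright when either face lies level. The ingot is the same shape either way up
- W5_mid (a point): middle of W5, 14 mm above its underside's centre; x to the thick end, y across, z square to the mid-plane half-way between underside and top face: 0.06 rad off upright when either face lies level. The ingot is the same shape either way up
- W6_mid (a point): middle of W6, 14 mm above its underside's centre; x to the thick end, y across, z square to the mid-plane half-way between underside and top face: 0.06 rad off upright when either face lies level. The ingot is the same shape either way up
- pad (a point): centre of the top of the round black rubber pad (140 mm across) in the cradle, 18 mm above the bench; its x and y are the cradle's: x away from the pivot along the latched bar, y from the pad towards the bar. The grey base slab (250 x 215 mm, 12 mm thick, middle 10 mm in x and 33 mm in y from the pad) is fixed to the bench
- swing (a joint): turn (rad) of the red retaining bar about the upright axis through point pivot; 0 = over the keeper's notch, grows as the bar swings outwards, away from the pad (counter-clockwise from above); starts latched at 0; opens to 1.4; slight friction, stays where left
- lift (a joint): angle (rad) of the red bar above level, about the level axis through point pivot; 0 = lying level (stop), up to 0.6; falls under its own weight when let go
- pivot (a point): where both axes of the bar cross, 60 mm above the bench, 95 mm behind (-x) and 100 mm beside (+y) the pad centre in the cradle's axes. The bar is 12 x 12 mm, 200 mm long, 160 g.
- notch (a point): middle of the notch floor of the fixed steel keeper, 145 mm along the latched bar from the pivot; keeper 16 mm thick, notch 26 mm wide, floor 53 mm above the bench, just under the level bar. Outer lip yellow, 10 mm thick, top 73 mm above the bench: the bar must be lifted above 0.14 rad to pass it (0.22 has room, above 0.35 also clears the inner stop, 109 mm high)
- knob (a point): centre of the black ball knob (28 mm across) at the free end of the bar: 190 mm along the bar from the pivot and 42 mm above the bar's axis, on a 10 mm stem; can be pinched from above with any yaw
- crucible: bystander: small white cup 36 mm across, 26 mm high, among the ingots; origin under its centre
- dish: bystander: covered clear dish 90 mm across, 14 mm high, to the left of the cradle; origin under its centre
- vial: bystander: amber vial 26 mm across, 42 mm high, blue cap, at the far side; origin under its centre
- tipbox: bystander: blue box with clear lid, 87 x 122 x 67 mm, at the far side; origin under its centre
- flask: bystander: glass bottle 64 mm across, 120 mm high, at the far side; origin under its centre
There are look-alikes about, which are no part of the job. Leave any green or turquoise look-alike of the W4 alone.

How it is judged:
By the outcome, as a careful person would: the job done as asked, in the order asked, and still so for the second after the job is handed in, with the robot touching nothing.
Of W2, W3, W4, W5, W6 only 3 to 5 are there at a start; the rules pass over those that are not, and their reading is None.
At some moment in a run one of W1 may be knocked a few centimetres aside while the robot is not near it.
It also fails if it takes over 210 s, if anything falls off the work surface, if the arm or the gripper's body presses on something with over 40 N, if the wrist force passes 120 N, or if a joint passes its speed limit or range.

### The arm

A 6-joint arm with a two-finger parallel gripper is mounted at the origin on the work surface. World frame = base frame: x ahead of the robot, y to its left, z up, the work surface at z = 0. Lengths are in mm, angles in rad, forces in N, time in s.
With the tool pointing down it reaches from about 275 to 850 mm from the base axis. Payload 19 kg.
Tool frame: the origin (TCP) lies midway between the tips of the shut fingers; the grasp point (between the pads) lies 19 mm behind it (arm.grip_depth is the distance from the TCP to the grasp point, in mm); z points along the fingers, y is the direction in which the jaws open and shut (so a half turn about z gives the same grasp; the last joint's range is limited). The gripper opens to 85 mm and grips with 20 to 120 N. Pads are 22 mm wide; open, the fingers measure 114 mm over their backs; the gripper's body (76 mm by 85 mm) begins 54 mm behind the grasp point. The pads swing forward as they close: fully open they stand 13 mm farther back than shut.
Start: joints at [-1.438, 0.15, 1.437, -0, 1.554, -0.134], TCP at [151.571, -554.632, 231.267] pointing down, gripper open.
Joint ranges: [-2.8, 2.8], [-0.68, 2.1], [0.12, 2.68], [-1.39, 4.53], [0.16, 2.79], [-2.81, 2.81]. Speed limits (rad/s): [1.89, 1.89, 2.22, 3.01, 3.01, 3.01].

### API

Orientations are given as a 3x3 rotation matrix whose columns are the frame's x, y, z axes.
In Python, from cell import arm gives the robot as it stands.
- The arm moves only by the shell command python3 -m pendant 'ROWS' [FORCE]. ROWS is a JSON object of lists of equal length, an entry for each row: "linear": the shift along the tool's x, y, z scaled (see below), a list of three; "rot": the turn, a rotation vector about the tool's x, y, z scaled (see below), a list of three; "claw": the gripper's target within -1 to 1 (shut at 1, half-way at 0, fully open at -1). In form: {"linear": [[x, y, z], ...], "rot": [[wx, wy, wz], ...], "claw": [claw, ...]}. A call has exactly 5 rows; each row is the pose to reach, as a shift and turn from the pose commanded when the call began, along the tool's axes at that moment, turning the shorter way round; what a row does not reach only later rows make up. The controller multiplies each number of a shift by 150 mm and each number of a turn by pi rad. A row lasts 1/8 s, in which the tool goes at most 62.5 mm and 10.7 degrees, less where a joint would pass 70% of its speed; a pose out of reach is approached as far as the arm can. A call with a number of a shift or a turn outside -1 to 1 is refused whole. A call with a gripper value outside its range is refused whole. The fingers move at their own pace and stop on an object; FORCE is the grip in N (left out, the last holds). Time passes only in rows, so rows that repeat a pose let the fingers close, or fill a call up. It gives the time, the measured TCP pose, the force and the opening at its end, in the units of the state.
- arm.get_state(): the state, without advancing time (a new reading comes with each control period).
- arm.capture(name): name is "scene" or "top" or "wrist"; returns (picture, depth): 400x640x3 uint8, red, green, blue; 400x640 float32, mm along the optical axis (not along the pixel's ray), 0 where there is no reading.
- arm.camera_params(name): a dict with "K" (3x3 intrinsics, pixels), "R" (3x3) and "t" (3): a world point X has camera coordinates R X + t; the wrist camera has in their place "T_tool_cam" (4x4, takes a point from camera to tool coordinates, whose origin is the TCP and whose axes are the flange's). Camera axes: x right, y down, z forward; pixel columns grow to the right and rows downward; lengths in mm; the calibration is good to about 2 mm. The wrist camera is an equidistant fisheye: a pixel r from the principal point sees the ray r / f radians off the axis. A picture is of the moment at which its call begins: read the wrist's pose just before it. camera_params takes no time and is no camera call.
- arm.close_job(): hands the job in, once; it reports no verdict.
The state is a dict: "time_s": time; "joint_positions": joint angles; "joint_vel": joint speeds; "tau": joint torques, N m; "ee_pos": TCP position; "tcp_rot": TCP orientation; "wrist_force": force on the tool from outside, world axes, zero at the start; "ft_torque": the same for the moment, N m; "width": finger opening in mm.
Only numpy, scipy, OpenCV 4.12 (cv2) and the standard library are available. Lean on these libraries where they do the work, as an engineer would, in place of code of your own. Each camera call takes 0.05 s, during which the arm holds its last target. There are 200 camera calls.

## Working session

There is one attempt and no reset: what is moved stays moved. The work goes in short steps, Python scripts to look and compute and a shell command to move; the robot and the scene stay as the last step left them, time stands still between calls to the robot, and variables do not carry over. Pictures are saved under pics/ and viewed, about 12 in all and at most 16, crops included, and the job is handed in when it is done.

```bash
ls; mkdir -p pics
python3 - <<'E'
from cell import arm
import cv2,numpy as np
print(arm.get_state())
for n in("scene","top","wrist"):
    p,d=arm.capture(n); cv2.imwrite(f"pics/{n}0.png",p[:,:,::-1]); np.savez(f"pics/{n}0.npz",p=p,d=d)
    print(n,arm.camera_params(n), (d>0).mean())
E
```

```text
pics
{'time_s': 0.0, 'joint_positions': array([-1.43799536e+00,  1.50978644e-01,  1.43798713e+00,  6.27409555e-06,
        1.55377672e+00, -1.34017943e-01]), 'joint_vel': array([ 0.00119772,  0.00068337, -0.00084336,  0.00031539,  0.00013388,
       -0.00243945]), 'tau': array([ 3.42186002e-03, -7.13047028e+01, -5.70867705e+01,  1.03168049e-04,
        8.88107694e-03,  4.02504031e-05]), 'ee_pos': array([ 151.55003007, -554.43742915,  230.70149632]), 'tcp_rot': array([[ 9.64614556e-01,  2.63664062e-01, -1.46032684e-04],
       [ 2.63664054e-01, -9.64613895e-01,  1.14054029e-03],
       [ 1.59854330e-04, -1.13868534e-03, -9.99999339e-01]]), 'wrist_force': array([-0.47424894,  0.2658256 ,  0.42561765]), 'ft_torque': array([-0.03604828,  0.03101366, -0.0213788 ]), 'width': 85.71804238134375}
scene {'K': array([[425.44164458,   0.        , 317.03728709],
       [  0.        , 425.44164458, 194.28208463],
       [  0.        ,   0.        ,   1.        ]]), 'R': array([[-0.01985822,  0.99968558,  0.01531001],
       [ 0.64274627,  0.02449418, -0.76568745],
       [-0.7658217 , -0.00536474,
[... 351 characters left out ...]
94764e-02, -1.50379523e-01],
       [ 1.50296145e-01,  5.03318421e-03, -9.88628209e-01]]), 't': array([-113.03990957,  540.91389956, 1757.32879692])} 0.99598046875
wrist {'K': array([[309.70691629,   0.        , 324.79512927],
       [  0.        , 309.70691629, 199.76443877],
       [  0.        ,   0.        ,   1.        ]]), 'T_tool_cam': array([[-2.02816685e-04, -9.48131108e-01, -3.17879475e-01,
         8.17495061e+01],
       [ 9.99999907e-01, -3.13238827e-04,  2.96259486e-04,
         1.34004017e-01],
       [-3.80465029e-04, -3.17879386e-01,  9.48131084e-01,
        -1.41296905e+02],
       [ 0.00000000e+00,  0.00000000e+00,  0.00000000e+00,
         1.00000000e+00]])} 0.99586328125
```

View pics/top0.png

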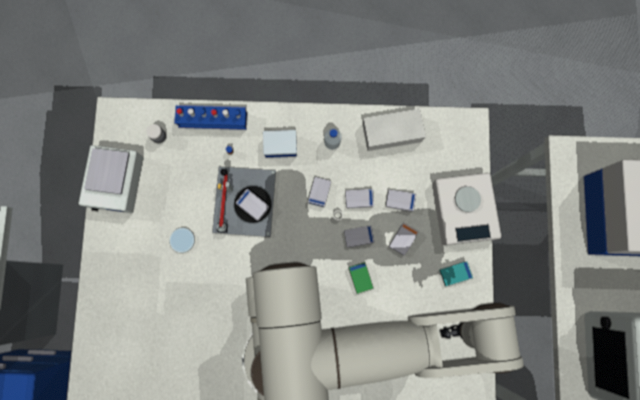

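View pics/scene0.png

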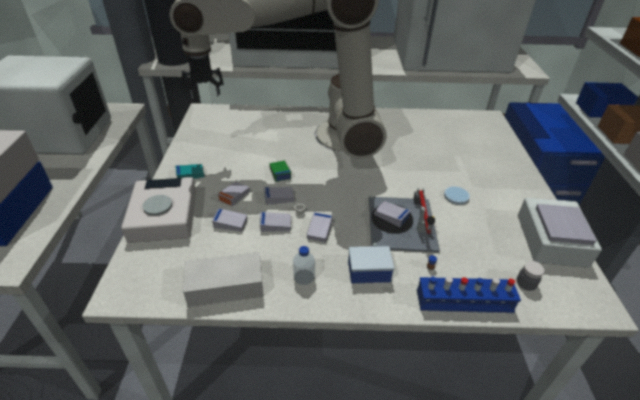

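```bash
cat > h.py <<'E'
from cell import arm
import cv2,numpy as np
def rays(name,st=None):
    c=arm.camera_params(name);K=c["K"];v,u=np.mgrid[0:400,0:640].astype(float)
    x=(u-K[0,2])/K[0,0];y=(v-K[1,2])/K[1,1]
    if name=="wrist":
        r=np.hypot(x,y)+1e-9;s=np.sin(r)/r;D=np.stack([x*s,y*s,np.cos(r)],-1)
        D=D/np.maximum(D[...,2:],1e-3)
        T=np.eye(4);T[:3,:3]=st["tcp_rot"];T[:3,3]=st["ee_pos"];T=T@c["T_tool_cam"]
        return D@T[:3,:3].T,T[:3,3]
    D=np.stack([x,y,np.ones_like(x)],-1)
    return D@c["R"],-c["R"].T@c["t"]
def cloud(name,p=None,d=None,st=None):
    if p is None:
        st=arm.get_state();p,d=arm.capture(name)
    D,o=rays(name,st);return p,d,D*d[...,None]+o
def comps(p,X,lo=17,hi=45,box=(250,750,-450,250),minpts=60):
    m=((X[...,2]>lo)&(X[...,2]<hi)&(X[...,0]>box[0])&(X[...,0]<box[1])&(X[...,1]>box[2])&(X[...,1]<box[3])).astype(np.uint8)
    n,l,s,c=cv2.connectedComponentsWithStats(m,connectivity=4)
    hsv=cv2.cvtColor(p,cv2.COLOR_RGB2HSV)
    out=[]
    for i in range(1,n):
        if s[i,4]<minpts: continue
        k=l==i;P=X[k];r=cv2.minAreaRect(P[:,:2].astype(np.float32))
        b=cv2.boxPoints(r);e=[b[1]-b[0],b[2]-b[1]];e=max(e,key=np.linalg.norm);L=np.linalg.norm(e);a=np.arctan2(e[1],e[0])
        H=hsv[k];sat=H[:,1]>110
        q=P[sat][:,:2].mean(0)-r[0] if sat.sum()>5 else np.zeros(2)
        if q@[np.cos(a),np.sin(a)]<0:a+=np.pi
        a=(a+np.pi)%(2*np.pi)-np.pi
        # slope from plane fit
        T=P-P.mean(0);g=np.linalg.lstsq(np.c_[T[:,:2],np.ones(len(T))],T[:,2],rcond=None)[0][:2]
        out.append(dict(xy=np.round(r[0],1),L=round(L,1),W=round(min(r[1]),1),yaw=round(a,3),hue=np.median(H[sat][:,0]) if sat.sum() else -1,ns=int(sat.sum()),z=round(float(np.median(P[:,2])),1),slope=np.round(g@[np.cos(a),np.sin(a)],3),px=np.round(c[i]),n=int(s[i,4])))
    return out
E
python3 - <<'E'
from h import *
for n in("top","scene"):
    f=np.load(f"pics/{n}0.npz");p,d,X=cloud(n,f["p"],f["d"])
    print(n)
    for o in comps(p,X,minpts=40,hi=200):print(o)
    k=(X[...,0]>300)&(X[...,0]<650)&(X[...,1]>-100)&(X[...,1]<0)&(X[...,2]<10);print("bench z",np.median(X[k][:,2]),X[k][:,2].std())
p=cv2.imread("pics/top0.png");cv2.imwrite("pics/c1.png",np.hstack([cv2.resize(p[150:260,200:310],None,fx=4,fy=4,interpolation=2),cv2.resize(p[170:280,310:410],None,fx=3.6,fy=4,interpolation=2)]))
E
```

```text
top
{'xy': array([739.7,  36.4]), 'L': np.float32(120.3), 'W': 23.8, 'yaw': np.float32(-1.519), 'hue': np.float64(111.0), 'ns': 27, 'z': 63.3, 'slope': np.float64(-0.046), 'px': array([279., 152.]), 'n': 278}
{'xy': array([550.7, 228.5]), 'L': np.float32(219.8), 'W': 44.5, 'yaw': np.float32(-0.019), 'hue': np.float64(1.0), 'ns': 190, 'z': 64.5, 'slope': np.float64(0.18), 'px': array([224., 200.]), 'n': 423}
{'xy': array([ 601. , -112.6]), 'L': np.float32(100.0), 'W': 64.2, 'yaw': np.float32(2.904), 'hue': np.float64(110.0), 'ns': 18, 'z': 27.5, 'slope': np.float64(0.11), 'px': array([319., 192.]), 'n': 454}
{'xy': array([548. , 133.3]), 'L': np.float32(138.8), 'W': 118.0, 'yaw': np.float32(0.646), 'hue': np.float64(110.0), 'ns': 20, 'z': 41.2, 'slope': np.float64(0.01), 'px': array([252., 204.]), 'n': 776}
{'xy': array([ 581.7, -260.2]), 'L': np.float32(101.0), 'W': 65.1, 'yaw': np.float32(-1.498), 'hue': np.float64(110.0), 'ns': 24, 'z': 27.7, 'slope': np.float64(0.115), 'px': array([360., 198.]), 'n': 468}
{'xy': array([ 580.5, -406.9]), 'L': np.float32(92.6), 'W': 64.5, 'yaw': np.
[... 2336 characters left out ...]
p.float64(-0.112), 'px': array([231., 219.]), 'n': 419}
{'xy': array([ 584. , -260.9]), 'L': np.float32(99.2), 'W': 69.9, 'yaw': np.float32(-1.48), 'hue': np.float64(110.0), 'ns': 19, 'z': 27.3, 'slope': np.float64(0.106), 'px': array([275., 220.]), 'n': 463}
{'xy': array([ 605.5, -113.5]), 'L': np.float32(103.7), 'W': 64.8, 'yaw': np.float32(2.919), 'hue': np.float64(110.0), 'ns': 14, 'z': 27.4, 'slope': np.float64(0.125), 'px': array([320., 225.]), 'n': 497}
{'xy': array([738.5,  35.5]), 'L': np.float32(121.2), 'W': 22.7, 'yaw': np.float32(-1.569), 'hue': -1, 'ns': 0, 'z': 66.7, 'slope': np.float64(-0.014), 'px': array([370., 249.]), 'n': 178}
bench z -1.3435305544692255 340.57537887037256
```

View pics/c1.png

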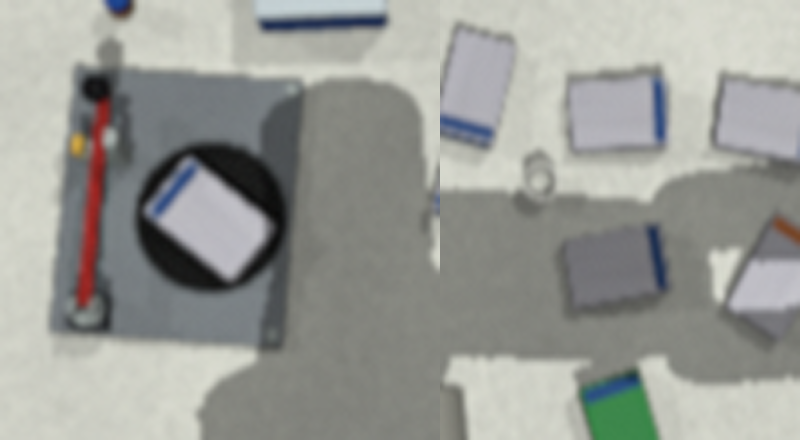

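Run:
```python
from h import *
for n in("top","scene"):
    f=np.load(f"pics/{n}0.npz");p,d,X=cloud(n,f["p"],f["d"])
    hsv=cv2.cvtColor(p,cv2.COLOR_RGB2HSV);x,y,z=X[...,0],X[...,1],X[...,2]
    near=(x>430)&(x<670)&(y>60)&(y<290)
    red=near&((hsv[...,0]<8)|(hsv[...,0]>172))&(hsv[...,1]>150)&(hsv[...,2]>60)
    P=X[red];l=cv2.fitLine(P[:,:2].astype(np.float32),cv2.DIST_HUBER,0,.01,.01).ravel();print(n,"red",l,P.min(0),P.max(0),np.median(P[:,2]))
    k=near&(z>85)&(z<125);print("knob",X[k].mean(0),X[k].max(0),X[k].min(0),k.sum())
    for o in comps(p,X,lo=36,hi=60,box=(480,620,70,190),minpts=40):print("W0",o)
    s=near&(z>7)&(z<14.5);print("slab",cv2.minAreaRect(X[s][:,:2].astype(np.float32)))
    s=near&(z>15.5)&(z<21)&(y<210)&(hsv[...,2]<60);r=cv2.minEnclosingCircle(X[s][:,:2].astype(np.float32));print("pad",r,s.sum())
    k=near&(z>100);print("tall",X[k][:,:2].mean(0) if k.any() else 0)
```

```text
top red [ 9.9916339e-01 -4.0896010e-02  5.4826263e+02  2.3062701e+02] [460.87298623 222.82426487  55.69176899] [643.9067011  237.78649023  97.00348561] 65.41915607004671
knob [632.57633553 221.55058527 108.28982539] [660.53750143 240.27981952 122.0418273 ] [593.7641101  206.63689227  86.20941197] 73
W0 {'xy': array([543.2, 129.1]), 'L': np.float32(102.2), 'W': 63.9, 'yaw': np.float32(0.932), 'hue': np.float64(110.0), 'ns': 20, 'z': 46.0, 'slope': np.float64(0.107), 'px': array([252., 204.]), 'n': 473}
slab ((550.7212524414062, 174.99554443359375), (238.4727325439453, 229.93663024902344), 0.04861023649573326)
pad ((549.02587890625, 130.48252868652344), 68.66905212402344) 234
tall [635.93913957 222.87372504]
scene red [ 9.9930859e-01 -3.7180692e-02  5.3730237e+02  2.2866739e+02] [470.83796417 222.97515079  54.63483424] [628.46513235 236.02759282  69.4322398 ] 65.30230658889514
knob [639.10889077 220.56724006 104.91642041] [665.97628926 239.30077862 117.86321639] [596.22850112 205.92525751  86.08930832] 105
W0 {'xy': array([547. , 129.7]), 'L': np.float32(102.8), 'W': 69.6, 'yaw': np.float32(0.948), 'hue': np.float64(110.0), 'ns': 17, 'z': 45.2, 'slope': np.float64(0.09), 'px': array([393., 212.]), 'n': 439}
slab ((551.7590942382812, 167.67684936523438), (215.46043395996094, 236.53236389160156), 89.8118896484375)
pad ((555.4669799804688, 128.8988494873047), 70.01701354980469) 309
tall [642.66641555 222.453908  ]
```

```bash
cat >> h.py <<'E'
from scipy.spatial.transform import Rotation as Ro
def pose(yaw,tilt=0.):
    "tool down, tool x at yaw; tilt about tool y"
    x=np.array([np.cos(yaw),np.sin(yaw),0]);z=np.array([0,0,-1.]);R=np.c_[x,np.cross(z,x),z]
    return R@Ro.from_euler("y",tilt).as_matrix()
def plan(wps,st=None):
    "wps: (x,y,z,yaw[,tilt]) -> shift and turn units per call"
    st=st or arm.get_state();p=np.array(st["ee_pos"]);R=np.array(st["tcp_rot"])
    print("at",np.round(p,1),"w",round(st["width"],1),"F",np.round(st["wrist_force"],1),"t",round(st["time_s"],1),"j6",round(st["joint_positions"][5],2))
    for w in wps:
        q=np.array(w[:3],float);Q=pose(*w[3:])
        rv=Ro.from_matrix(R.T@Q).as_rotvec();n=int(max(1,np.ceil(np.abs(R.T@(q-p)).max()/140),np.ceil(np.linalg.norm(rv)/0.8)))
        for i in range(n):
            l=np.round(R.T@((q-p)/(n-i))/150,3);r=np.round(Ro.from_matrix(R.T@Q).as_rotvec()/(n-i)/np.pi,3)
            print(" lin",l.tolist(),"rot",r.tolist(),"->",np.round(p+R@l*150,1))
            p=p+R@l*150;R=R@Ro.from_rotvec(r*np.pi).as_matrix()
def look(tag):
    st=arm.get_state();p,d=arm.capture("wrist");cv2.imwrite(f"pics/{tag}.png",p[...,::-1]);np.savez(f"pics/{tag}.npz",p=p,d=d,st=st)
    return cloud("wrist",p,d,st)
E
python3 -c "
from h import *
plan([(520,-260,290,0),(640,222,290,0),(643,222,175,0)])"
```

```text
at [ 151.5 -554.5  230.8] w 85.6 F [-0.   0.8 -0.1] t 0.1 j6 -0.13
 lin [0.722, -0.312, -0.098] rot [-0.0, -0.0, 0.021] -> [ 243.7 -480.8  245.6]
 lin [0.7, -0.358, -0.098] rot [-0.0, 0.0, 0.021] -> [ 335.9 -407.3  260.3]
 lin [0.674, -0.404, -0.098] rot [-0.0, 0.0, 0.021] -> [ 427.9 -333.6  275.1]
 lin [0.646, -0.448, -0.099] rot [-0.0, 0.0, 0.022] -> [ 519.9 -259.9  290. ]
 lin [0.2, -0.803, 0.001] rot [-0.0, 0.0, -0.0] -> [ 550.  -139.5  290. ]
 lin [0.2, -0.803, 0.001] rot [-0.0, 0.0, -0.0] -> [580.  -19.1 289.9]
 lin [0.2, -0.804, 0.0] rot [-0.0, 0.0, -0.0] -> [610.  101.5 290. ]
 lin [0.2, -0.803, 0.001] rot [-0.0, 0.0, -0.0] -> [640.1 222.  290. ]
 lin [0.02, 0.001, 0.767] rot [-0.0, 0.0, -0.0] -> [643.1 221.9 174.9]
```

```bash
python3 -m pendant '{"linear":[[0.14,-0.06,-0.02],[0.29,-0.125,-0.04],[0.43,-0.19,-0.06],[0.58,-0.25,-0.08],[0.72,-0.31,-0.1]],"rot":[[0,0,0.005],[0,0,0.01],[0,0,0.015],[0,0,0.02],[0,0,0.02]],"claw":[-1,-1,-1,-1,-1]}' 40
python3 -m pendant '{"linear":[[0.14,-0.07,-0.02],[0.28,-0.14,-0.04],[0.42,-0.21,-0.06],[0.56,-0.28,-0.08],[0.7,-0.36,-0.1]],"rot":[[0,0,0.005],[0,0,0.01],[0,0,0.015],[0,0,0.02],[0,0,0.02]],"claw":[-1,-1,-1,-1,-1]}'
python3 -m pendant '{"linear":[[0.14,-0.08,-0.02],[0.28,-0.16,-0.04],[0.41,-0.24,-0.06],[0.54,-0.32,-0.08],[0.67,-0.4,-0.1]],"rot":[[0,0,0.005],[0,0,0.01],[0,0,0.015],[0,0,0.02],[0,0,0.02]],"claw":[-1,-1,-1,-1,-1]}'
python3 -m pendant '{"linear":[[0.17,-0.12,-0.025],[0.35,-0.24,-0.05],[0.5,-0.35,-0.08],[0.6,-0.42,-0.1],[0.65,-0.45,-0.1]],"rot":[[0,0,0.005],[0,0,0.01],[0,0,0.015],[0,0,0.02],[0,0,0.022]],"claw":[-1,-1,-1,-1,-1]}'
python3 - <<'E'
from h import *
p,d,X=look("w1")
for o in comps(p,X,minpts=300):print(o)
k=(abs(X[...,0]-510)<60)&(abs(X[...,1]+340)<15);print("bench",np.median(X[k][:,2]))
plan([(640,222,290,0),(643,222,175,0)])
E
```

```text
time_s: 0.78
ee_pos: [244.0, -480.7, 246.2]
tcp_rot: [[0.979, 0.202, -0.0], [0.202, -0.979, 0.0], [-0.0, -0.0, -1.0]]
wrist_force: [0.6, -1.2, 0.4]
width: 85.6
time_s: 1.4
ee_pos: [335.9, -406.6, 261.2]
tcp_rot: [[0.99, 0.14, -0.0], [0.14, -0.99, 0.0], [-0.0, -0.0, -1.0]]
wrist_force: [0.0, 0.3, 1.1]
width: 85.4
time_s: 2.02
ee_pos: [426.9, -333.0, 276.2]
tcp_rot: [[0.997, 0.078, -0.0], [0.078, -0.997, 0.0], [-0.0, -0.0, -1.0]]
wrist_force: [-0.1, -0.3, -0.7]
width: 85.4
time_s: 2.65
ee_pos: [518.9, -258.1, 291.2]
tcp_rot: [[1.0, 0.01, -0.0], [0.01, -1.0, 0.0], [-0.0, -0.0, -1.0]]
wrist_force: [-0.1, 0.5, -0.3]
width: 85.1
{'xy': array([731.5,  32.4]), 'L': np.float32(119.1), 'W': 15.1, 'yaw': np.float32(-1.384), 'hue': np.float64(109.0), 'ns': 460, 'z': 31.0, 'slope': np.float64(-0.006), 'px': array([135.,  23.]), 'n': 471}
{'xy': array([ 601.9, -113.3]), 'L': np.float32(101.4), 'W': 65.8, 'yaw': np.float32(2.927), 'hue': np.float64(108.0), 'ns': 297, 'z': 26.6, 'slope': np.float64(0.119), 'px': array([219., 102.]), 'n': 3293}
{'xy': array([ 581.4, -260.6]), 'L': np.float32(101.4), 
[... 943 characters left out ...]
': array([327., 213.]), 'n': 3037}
{'xy': array([ 294.1, -270. ]), 'L': np.float32(102.6), 'W': 65.5, 'yaw': np.float32(0.337), 'hue': np.float64(70.0), 'ns': 1842, 'z': 26.7, 'slope': np.float64(0.085), 'px': array([330., 295.]), 'n': 1902}
bench -0.45092930206931214
at [ 519.2 -257.9  290.9] w 85.5 F [ 0.7  0.5 -1. ] t 2.7 j6 0.97
 lin [0.209, -0.798, 0.002] rot [-0.0, 0.0, 0.001] -> [ 549.4 -137.9  290.7]
 lin [0.206, -0.799, 0.002] rot [-0.0, 0.0, 0.001] -> [579.5 -17.9 290.5]
 lin [0.204, -0.799, 0.002] rot [-0.0, 0.0, 0.001] -> [609.7 102.1 290.2]
 lin [0.202, -0.799, 0.002] rot [-0.0, 0.0, 0.0] -> [640.  221.9 290. ]
 lin [0.02, -0.0, 0.767] rot [-0.0, 0.0, 0.0] -> [643.  222.  174.9]
```

View pics/w1.png

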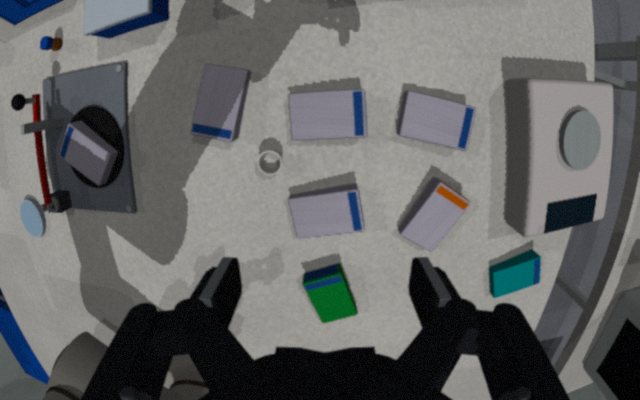

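```bash
python3 -m pendant '{"linear":[[0.03,-0.1,0],[0.07,-0.3,0],[0.11,-0.5,0],[0.16,-0.7,0],[0.21,-0.8,0]],"rot":[[0,0,0],[0,0,0],[0,0,0],[0,0,0.002],[0,0,0.002]],"claw":[-1,-1,-1,-1,-1]}' 30
python3 -m pendant '{"linear":[[0.04,-0.16,0],[0.08,-0.32,0],[0.12,-0.48,0],[0.16,-0.64,0],[0.2,-0.8,0]],"rot":[[0,0,0],[0,0,0],[0,0,0],[0,0,0],[0,0,0]],"claw":[-1,-1,-1,-1,-0.5]}'
python3 -m pendant '{"linear":[[0.04,-0.16,0],[0.08,-0.32,0],[0.12,-0.48,0],[0.16,-0.64,0],[0.2,-0.8,0]],"rot":[[0,0,0],[0,0,0],[0,0,0],[0,0,0.005],[0,0,0.01]],"claw":[-0.5,-0.5,-0.5,-0.5,-0.5]}'
python3 -m pendant '{"linear":[[0.04,-0.2,0],[0.08,-0.4,0],[0.12,-0.6,0],[0.16,-0.75,0],[0.2,-0.8,0]],"rot":[[0,0,0],[0,0,0],[0,0,0],[0,0,0],[0,0,0]],"claw":[-0.5,-0.5,-0.5,-0.5,-0.5]}'
cat >> h.py <<'E'
def cradle(p,X):
    hsv=cv2.cvtColor(p,cv2.COLOR_RGB2HSV);x,y,z=X[...,0],X[...,1],X[...,2]
    near=(x>430)&(x<680)&(y>60)&(y<420)
    red=near&((hsv[...,0]<8)|(hsv[...,0]>172))&(hsv[...,1]>150)&(hsv[...,2]>60)&(z>50)&(z<180)
    if red.sum()>20:
        P=X[red];l=cv2.fitLine(P[:,:2].astype(np.float32),cv2.DIST_HUBER,0,.01,.01).ravel();s=l[0];print("red yaw",np.arctan2(l[1]*s,l[0]*s),"at",l[2:],"x",P[:,0].min(),P[:,0].max(),"z",np.round(np.percentile(P[:,2],[5,50,95]),1))
    k=near&(z>85)&(z<125)&(hsv[...,2]<60);print("dark knob",X[k].mean(0),X[k].max(0),X[k].min(0),k.sum())
E
python3 - <<'E'
from h import *
p,d,X=look("w2");cradle(p,X)
for o in comps(p,X,lo=36,hi=60,box=(480,620,70,190),minpts=40):print("W0",o)
plan([(643,223,86,-.04)])
E
```

```text
time_s: 3.32
ee_pos: [548.7, -137.0, 291.5]
tcp_rot: [[1.0, 0.004, 0.0], [0.004, -1.0, 0.0], [0.0, -0.0, -1.0]]
wrist_force: [0.2, -0.2, 0.3]
width: 85.5
time_s: 3.95
ee_pos: [578.6, -17.9, 291.2]
tcp_rot: [[1.0, 0.003, -0.0], [0.003, -1.0, -0.0], [-0.0, 0.0, -1.0]]
wrist_force: [0.6, 0.1, -0.0]
width: 69.8
time_s: 4.58
ee_pos: [608.3, 102.2, 291.2]
tcp_rot: [[1.0, -0.029, -0.0], [-0.029, -1.0, -0.0], [-0.0, 0.0, -1.0]]
wrist_force: [0.1, 0.7, 0.2]
width: 64.1
time_s: 5.2
ee_pos: [641.7, 221.6, 290.9]
tcp_rot: [[1.0, -0.028, -0.0], [-0.028, -1.0, -0.0], [-0.0, 0.0, -1.0]]
wrist_force: [0.1, -0.9, -0.3]
width: 64.0
red yaw -0.03606786 at [551.1794  231.51341] x 459.67341350866724 657.8274673832926 z [62.8 64.  65.3]
dark knob [649.72103019 227.67093813 109.23548525] [661.91214322 240.58565484 114.8540615 ] [609.3478083  214.09503216  91.95601985] 500
W0 {'xy': array([544.1, 129.8]), 'L': np.float32(101.5), 'W': 65.0, 'yaw': np.float32(0.926), 'hue': np.float64(109.0), 'ns': 369, 'z': 45.0, 'slope': np.float64(0.101), 'px': array([389., 227.]), 'n': 2742}
at [642.3 221.6 290.8] w 64.0 F [0.3 1.  0.7] t 5.2 j6 1.82
 lin [0.003, -0.005, 0.683] rot [-0.0, 0.0, 0.002] -> [642.7 222.4 188.3]
 lin [0.002, -0.004, 0.682] rot [-0.0, 0.0, 0.002] -> [643. 223.  86.]
```

View pics/w2.png

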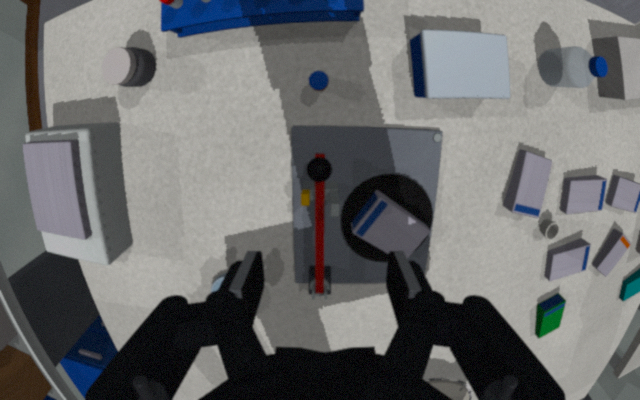

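```bash
python3 -m pendant '{"linear":[[0.01,-0.01,0.1],[0.02,-0.02,0.3],[0.03,-0.03,0.5],[0.04,-0.04,0.65],[0.04,-0.04,0.68]],"rot":[[0,0,0.002],[0,0,0.002],[0,0,0.002],[0,0,0.002],[0,0,0.002]],"claw":[-0.5,-0.5,-0.5,-0.5,-0.5]}' 30
python3 -c "
from h import *
plan([(648,227.7,86,-.036)])"
```

```text
time_s: 5.88
ee_pos: [646.9, 225.6, 187.1]
tcp_rot: [[0.999, -0.036, -0.003], [-0.036, -0.999, -0.001], [-0.003, 0.001, -1.0]]
wrist_force: [0.1, 0.4, 0.5]
width: 63.8
at [646.9 225.6 187.1] w 63.8 F [0.1 0.4 0.5] t 5.9 j6 1.83
 lin [0.009, -0.015, 0.674] rot [0.0, 0.001, 0.0] -> [648.1 227.8  86. ]
```

```bash
python3 -m pendant '{"linear":[[0.01,-0.015,0.1],[0.01,-0.015,0.28],[0.01,-0.015,0.45],[0.01,-0.015,0.6],[0.01,-0.015,0.674]],"rot":[[0,0.001,0],[0,0.001,0],[0,0.001,0],[0,0.001,0],[0,0.001,0]],"claw":[-0.5,-0.5,-0.5,-0.5,-0.5]}' 30
python3 -m pendant '{"linear":[[0,0,0],[0,0,0],[0,0,0],[0,0,0],[0,0,0]],"rot":[[0,0,0],[0,0,0],[0,0,0],[0,0,0],[0,0,0]],"claw":[0,0.3,0.6,0.9,0.9]}' 30
python3 -m pendant '{"linear":[[0,0,0],[0,0,0],[0,0,0],[0,0,0],[0,0,0]],"rot":[[0,0,0],[0,0,0],[0,0,0],[0,0,0],[0,0,0]],"claw":[0.9,0.9,0.9,0.9,0.9]}' 30
cat >> h.py <<'E'
PIV=np.array([457.8,234.8]);Y0=-0.036
def knob(sw,li,dz=-16):
    r=190*np.cos(li)-42*np.sin(li);a=Y0+sw
    return (PIV[0]+r*np.cos(a),PIV[1]+r*np.sin(a),60+190*np.sin(li)+42*np.cos(li)+dz,a)
E
python3 -c "
from h import *
plan([knob(0,.1),knob(0,.2),knob(0,.28),knob(.3,.28),knob(.6,.28),knob(.9,.28),knob(1.15,.28),knob(1.15,.14),knob(1.15,0.01)])"
```

```text
time_s: 6.5
ee_pos: [649.0, 228.7, 87.1]
tcp_rot: [[0.999, -0.035, 0.002], [-0.035, -0.999, -0.0], [0.002, 0.0, -1.0]]
wrist_force: [0.9, 0.2, -0.0]
width: 64.1
time_s: 7.12
ee_pos: [649.7, 229.1, 89.5]
tcp_rot: [[0.999, -0.035, 0.005], [-0.035, -0.999, 0.0], [0.005, -0.001, -1.0]]
wrist_force: [-0.1, 0.4, 6.2]
width: 25.9
time_s: 7.75
ee_pos: [649.7, 229.0, 89.5]
tcp_rot: [[0.999, -0.035, 0.005], [-0.035, -0.999, 0.0], [0.005, -0.001, -1.0]]
wrist_force: [-0.3, -0.1, 6.1]
width: 26.0
at [649.7 229.   89.5] w 26.0 F [-0.3 -0.1  6.1] t 7.8 j6 1.83
 lin [-0.047, 0.008, -0.102] rot [-0.0, -0.002, 0.0] -> [642.6 228.1 104.8]
 lin [-0.047, -0.001, -0.121] rot [-0.0, 0.0, 0.0] -> [635.6 228.5 122.9]
 lin [-0.046, 0.0, -0.093] rot [-0.0, 0.0, 0.0] -> [628.7 228.7 136.9]
 lin [-0.05, -0.337, 0.0] rot [-0.0, 0.0, -0.095] -> [622.9 279.5 136.9]
 lin [-0.052, -0.337, 0.001] rot [-0.0, 0.0, -0.096] -> [602.2 326.2 136.8]
 lin [-0.05, -0.336, 0.0] rot [-0.0, 0.0, -0.095] -> [568.9 364.8 136.9]
 lin [-0.036, -0.283, 0.001] rot [-0.0, 0.0, -0.08] -> [533.1 388.3 136.8]
 lin [0.076, 0.001, 0.165] rot [-0.0, -0.0, 0.0] -> [538.2 398.4 112.1]
 lin [0.048, 0.0, 0.161] rot [-0.0, -0.0, 0.0] -> [541.4 404.9  87.9]
```

```bash
python3 -m pendant '{"linear":[[-0.005,0,-0.02],[-0.015,0,-0.05],[-0.025,0,-0.08],[-0.035,0,-0.1],[-0.045,0,-0.12]],"rot":[[0,0,0],[0,0,0],[0,0,0],[0,0,0],[0,0,0]],"claw":[0.9,0.9,0.9,0.9,0.9]}' 40
python3 -m pendant '{"linear":[[-0.01,0,-0.025],[-0.02,0,-0.05],[-0.03,0,-0.075],[-0.04,0,-0.1],[-0.05,0,-0.12]],"rot":[[0,0,0],[0,0,0],[0,0,0],[0,0,0],[0,0,0]],"claw":[0.9,0.9,0.9,0.9,0.9]}' 40
python3 - <<'E'
from h import *
p,d,X=look("w3");cradle(p,X)
plan([knob(0,.28,-13),knob(.3,.28,-13),knob(.6,.28,-13),knob(.9,.28,-13),knob(1.15,.28,-13),knob(1.15,.14,-13),knob(1.15,0.01,-13)])
E
```

```text
time_s: 8.38
ee_pos: [644.6, 229.0, 107.9]
tcp_rot: [[0.999, -0.035, 0.009], [-0.035, -0.999, 0.001], [0.009, -0.001, -1.0]]
wrist_force: [17.1, 0.3, 4.4]
width: 25.9
time_s: 9.0
ee_pos: [635.1, 229.2, 124.6]
tcp_rot: [[0.999, -0.035, 0.004], [-0.035, -0.999, -0.0], [0.004, 0.0, -1.0]]
wrist_force: [5.2, -1.8, -0.4]
width: 25.2
red yaw -0.034429114 at [582.68976 230.60606] x 516.063852748714 655.2734203144062 z [ 76.6  85.1 100.5]
dark knob [607.81034787 226.03894919 101.86825266] [643.25922146 236.14603371 117.34861044] [585.28402965 213.71567896  87.59169893] 16
at [635.  229.2 125. ] w 25.7 F [ 1.7 -2.3  0.3] t 9.1 j6 1.84
 lin [-0.042, 0.005, -0.099] rot [0.0, -0.001, 0.0] -> [628.7 228.7 139.8]
 lin [-0.05, -0.337, -0.0] rot [0.0, -0.0, -0.095] -> [622.9 279.5 139.8]
 lin [-0.051, -0.337, -0.0] rot [0.0, -0.0, -0.096] -> [602.3 326.3 139.8]
 lin [-0.051, -0.337, -0.001] rot [0.0, -0.0, -0.095] -> [568.8 364.9 139.9]
 lin [-0.035, -0.282, -0.0] rot [0.0, -0.0, -0.08] -> [533.2 388.4 139.9]
 lin [0.075, 0.0, 0.165] rot [0.0, -0.0, 0.0] -> [538.2 398.4 115.1]
 lin [0.048, -0.0, 0.161] rot [0.0, -0.0, 0.0] -> [541.4 404.9  91. ]
```

View pics/w3.png

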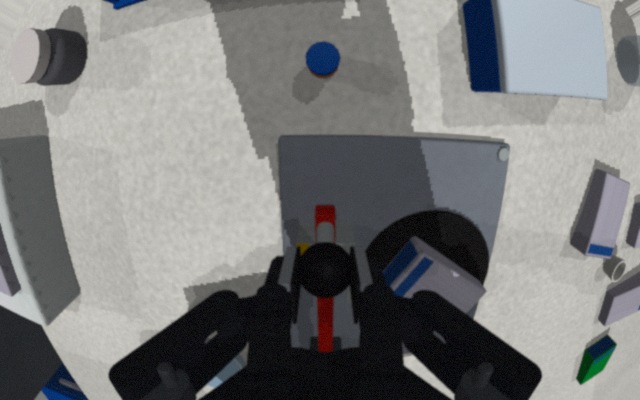

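```bash
python3 -m pendant '{"linear":[[-0.01,0,-0.025],[-0.02,0,-0.05],[-0.03,0,-0.075],[-0.04,0,-0.1],[-0.042,0,-0.1]],"rot":[[0,0,0],[0,0,0],[0,0,0],[0,0,0],[0,0,0]],"claw":[0.9,0.9,0.9,0.9,0.9]}' 40
python3 -m pendant '{"linear":[[-0.002,-0.04,0],[-0.01,-0.12,0],[-0.02,-0.2,0],[-0.035,-0.27,0],[-0.05,-0.337,0]],"rot":[[0,0,-0.012],[0,0,-0.035],[0,0,-0.058],[0,0,-0.077],[0,0,-0.095]],"claw":[0.9,0.9,0.9,0.9,0.9]}'
python3 -m pendant '{"linear":[[-0.004,-0.07,0],[-0.01,-0.14,0],[-0.02,-0.21,0],[-0.035,-0.27,0],[-0.05,-0.337,0]],"rot":[[0,0,-0.02],[0,0,-0.04],[0,0,-0.06],[0,0,-0.077],[0,0,-0.095]],"claw":[0.9,0.9,0.9,0.9,0.9]}'
python3 -m pendant '{"linear":[[-0.004,-0.07,0],[-0.01,-0.14,0],[-0.02,-0.21,0],[-0.035,-0.27,0],[-0.05,-0.337,0]],"rot":[[0,0,-0.02],[0,0,-0.04],[0,0,-0.06],[0,0,-0.077],[0,0,-0.095]],"claw":[0.9,0.9,0.9,0.9,0.9]}'
python3 -m pendant '{"linear":[[-0.003,-0.06,0],[-0.01,-0.13,0],[-0.02,-0.2,0],[-0.03,-0.25,0],[-0.036,-0.282,0]],"rot":[[0,0,-0.017],[0,0,-0.037],[0,0,-0.057],[0,0,-0.07],[0,0,-0.08]],"claw":[0.9,0.9,0.9,0.9,0.9]}'
python3 - <<'E'
from h import *
p,d,X=cloud("top");cv2.imwrite("pics/t2.png",p[...,::-1])
plan([knob(1.15,.14,-13),knob(1.15,0.01,-13)])
E
```

```text
time_s: 9.68
ee_pos: [628.3, 229.8, 139.4]
tcp_rot: [[0.999, -0.035, 0.003], [-0.035, -0.999, 0.0], [0.003, -0.0, -1.0]]
wrist_force: [-2.7, -0.2, -2.9]
width: 25.7
time_s: 10.3
ee_pos: [622.4, 281.0, 138.8]
tcp_rot: [[0.964, 0.264, 0.002], [0.264, -0.964, -0.0], [0.002, 0.001, -1.0]]
wrist_force: [-6.4, -2.7, -6.2]
width: 25.3
time_s: 10.92
ee_pos: [601.8, 327.5, 138.5]
tcp_rot: [[0.844, 0.536, 0.002], [0.536, -0.844, -0.001], [0.001, 0.002, -1.0]]
wrist_force: [-5.7, -5.0, -6.4]
width: 25.6
time_s: 11.55
ee_pos: [568.4, 365.9, 138.3]
tcp_rot: [[0.649, 0.76, 0.001], [0.76, -0.649, -0.002], [-0.0, 0.002, -1.0]]
wrist_force: [-5.9, -8.0, -6.6]
width: 25.6
time_s: 12.18
ee_pos: [532.7, 389.2, 138.1]
tcp_rot: [[0.44, 0.898, 0.001], [0.898, -0.44, -0.002], [-0.001, 0.002, -1.0]]
wrist_force: [-2.9, -9.0, -7.2]
width: 25.6
at [532.3 389.3 138.1] w 25.3 F [-4.4 -8.8 -6.3] t 12.2 j6 0.97
 lin [0.072, 0.008, 0.153] rot [0.001, 0.0, 0.001] -> [538.2 398.5 115.1]
 lin [0.048, 0.001, 0.161] rot [-0.0, 0.0, -0.0] -> [541.4 404.9  91. ]
```

```bash
python3 -m pendant '{"linear":[[0.015,0,0.03],[0.03,0,0.06],[0.045,0,0.09],[0.06,0,0.12],[0.072,0,0.153]],"rot":[[0,0,0],[0,0,0],[0,0,0],[0,0,0],[0,0,0]],"claw":[0.9,0.9,0.9,0.9,0.9]}' 40
python3 -m pendant '{"linear":[[0.01,0,0.03],[0.02,0,0.06],[0.03,0,0.09],[0.04,0,0.12],[0.048,0,0.15]],"rot":[[0,0,0],[0,0,0],[0,0,0],[0,0,0],[0,0,0]],"claw":[0.9,0.9,0.9,0.9,0.9]}'
python3 -m pendant '{"linear":[[0,0,0],[0,0,0],[0,0,0],[0,0,0],[0,0,0]],"rot":[[0,0,0],[0,0,0],[0,0,0],[0,0,0],[0,0,0]],"claw":[0.5,0,-0.3,-0.5,-0.5]}'
python3 -m pendant '{"linear":[[0,0,-0.05],[0,0,-0.15],[0,0,-0.35],[0,0,-0.6],[0,0,-0.9]],"rot":[[0,0,0],[0,0,0],[0,0,0],[0,0,0],[0,0,0]],"claw":[-0.5,-0.5,-0.5,-0.5,-0.5]}'
python3 - <<'E'
from h import *
p,d,X=look("w4");cradle(p,X)
for o in comps(p,X,lo=36,hi=60,box=(480,620,70,190),minpts=40):print("W0",o)
plan([(541,300,290,0.9),(575,90,290,-.2),(602,-113,200,-.2)])
E
```

```text
time_s: 12.85
ee_pos: [537.6, 398.2, 114.7]
tcp_rot: [[0.442, 0.897, 0.0], [0.897, -0.442, -0.003], [-0.003, 0.002, -1.0]]
wrist_force: [-6.3, -12.7, -4.7]
width: 25.5
time_s: 13.48
ee_pos: [541.3, 405.6, 93.0]
tcp_rot: [[0.442, 0.897, 0.002], [0.897, -0.442, -0.001], [0.0, 0.002, -1.0]]
wrist_force: [-5.0, -6.3, -1.8]
width: 25.6
time_s: 14.1
ee_pos: [541.7, 405.7, 93.6]
tcp_rot: [[0.443, 0.897, 0.003], [0.897, -0.443, 0.0], [0.002, 0.003, -1.0]]
wrist_force: [0.2, -0.9, -0.1]
width: 64.1
time_s: 14.72
ee_pos: [540.9, 405.5, 230.5]
tcp_rot: [[0.443, 0.897, 0.003], [0.897, -0.443, 0.0], [0.002, 0.003, -1.0]]
wrist_force: [0.3, -0.1, 0.8]
width: 63.8
red yaw 1.1126912 at [499.93277 320.64005] x 454.23672721163405 549.1177952526316 z [63.  64.1 65.3]
dark knob [543.1477389  406.66491025 109.60558397] [609.74059782 419.31971623 114.92544128] [529.65220733 215.15380827  85.55689926] 648
W0 {'xy': array([518.1, 145.6]), 'L': np.float32(76.9), 'W': 6.0, 'yaw': np.float32(0.942), 'hue': -1, 'ns': 0, 'z': 42.3, 'slope': np.float64(0.078), 'px': array([389., 336.]), 'n': 185}
at [542.1 406.2 237.8] w 64.1 F [-0.4 -0.1  6.6] t 14.8 j6 0.99
 lin [-0.635, 0.31, -0.351] rot [0.002, -0.003, 0.067] -> [541. 300. 290.]
 lin [-0.479, 0.523, 0.0] rot [0.0, 0.0, 0.175] -> [558. 195. 290.]
 lin [-0.135, 0.696, 0.001] rot [0.0, 0.0, 0.176] -> [574.9  90.  289.9]
 lin [0.224, 0.645, 0.3] rot [0.0, -0.0, -0.0] -> [588.5 -11.5 245. ]
 lin [0.223, 0.645, 0.3] rot [0.0, -0.0, -0.0] -> [ 601.9 -113.   200. ]
```

View pics/w4.png

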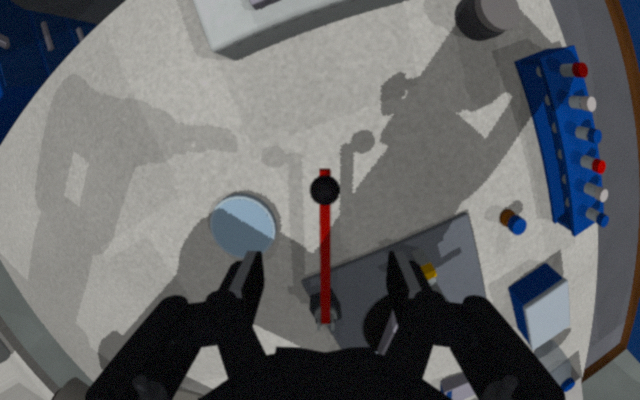

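Run:
```python
from h import *
f=np.load("pics/w2.npz",allow_pickle=True);st=f["st"].item();p,d,X=cloud("wrist",f["p"],f["d"],st)
T=(X-st["ee_pos"])@st["tcp_rot"]
k=(abs(T[...,0])<30)&(abs(T[...,1])<80)&(T[...,2]<20)&(T[...,2]>-70)&(d>0)
for s in(-1,1):
    q=T[k&(T[...,1]*s>0)];i=np.argsort(q[:,2])[-12:];print(s,len(q),np.round(q[i][::3],1)); print(np.round(np.percentile(q[q[:,2]>-25],[2,50,98],axis=0),1))
plan([(541,310,280,1.1),(545,130,280,.93)])
```

```text
-1 6107 [[  7.2 -31.8  -5.3]
 [ -2.4 -32.2  -5.1]
 [  7.5 -32.4  -4.8]
 [ -1.1 -32.2  -4.3]]
[[-10.2 -44.8 -24.7]
 [  6.6 -32.5 -17. ]
 [ 11.2 -31.8  -5.7]]
1 6063 [[ 5.6 31.9 -5.8]
 [-2.9 31.7 -5.4]
 [-2.5 32.2 -5.1]
 [-1.5 32.2 -4.8]]
[[-10.1  31.5 -24.7]
 [  6.7  32.3 -17.1]
 [ 11.1  44.9  -5.9]]
at [542.1 406.2 237.8] w 64.1 F [-0.4 -0.1  6.6] t 14.8 j6 0.99
 lin [-0.576, 0.28, -0.284] rot [0.002, -0.003, 0.004] -> [541. 310. 280.]
 lin [-0.528, 0.284, 0.001] rot [0.0, 0.0, 0.027] -> [543.  220.1 280. ]
 lin [-0.503, 0.328, 0.001] rot [0.0, 0.0, 0.027] -> [545.  130.  279.9]
```

```bash
python3 -m pendant '{"linear":[[-0.08,0.04,-0.06],[-0.2,0.1,-0.12],[-0.33,0.16,-0.19],[-0.46,0.22,-0.25],[-0.576,0.28,-0.284]],"rot":[[0,0,0],[0,0,0],[0,0,0.004],[0,0,0.004],[0,0,0.004]],"claw":[-0.5,-0.7,-1,-1,-1]}' 60
python3 -m pendant '{"linear":[[-0.1,0.055,0],[-0.2,0.11,0],[-0.31,0.17,0],[-0.42,0.226,0],[-0.528,0.284,0]],"rot":[[0,0,0.005],[0,0,0.01],[0,0,0.015],[0,0,0.02],[0,0,0.027]],"claw":[-1,-1,-1,-1,-1]}'
python3 -m pendant '{"linear":[[-0.12,0.08,0],[-0.25,0.16,0],[-0.37,0.24,0],[-0.46,0.3,0],[-0.503,0.328,0]],"rot":[[0,0,0.005],[0,0,0.01],[0,0,0.015],[0,0,0.02],[0,0,0.027]],"claw":[-1,-1,-1,-1,-1]}'
python3 - <<'E'
from h import *
p,d,X=look("w5");cradle(p,X)
for o in comps(p,X,lo=36,hi=58,box=(480,620,70,190),minpts=40):print("W0",o)
hsv=cv2.cvtColor(p,cv2.COLOR_RGB2HSV);x,y,z=np.moveaxis(X,-1,0)
s=(x>450)&(x<650)&(y>40)&(y<210)&(z>15)&(z<21)&(hsv[...,2]<70);print("pad",cv2.minEnclosingCircle(X[s][:,:2].astype(np.float32)),s.sum())
p,d,X=cloud("top")
for o in comps(p,X,minpts=150,box=(250,750,-520,250)):print(o)
plan([(602,-113,200,-.214)])
E
```

```text
time_s: 15.4
ee_pos: [540.5, 307.8, 271.8]
tcp_rot: [[0.455, 0.891, 0.004], [0.891, -0.455, 0.0], [0.002, 0.003, -1.0]]
wrist_force: [0.5, 0.7, 1.1]
width: 85.5
time_s: 16.02
ee_pos: [542.4, 218.5, 271.0]
tcp_rot: [[0.529, 0.849, 0.003], [0.849, -0.529, -0.0], [0.002, 0.003, -1.0]]
wrist_force: [-0.5, -0.0, 0.4]
width: 85.5
time_s: 16.65
ee_pos: [544.4, 128.5, 271.1]
tcp_rot: [[0.6, 0.8, 0.003], [0.8, -0.6, 0.0], [0.002, 0.003, -1.0]]
wrist_force: [-0.2, 0.2, 0.7]
width: 85.3
red yaw 1.1107175 at [498.7039  314.78046] x 454.38187769106446 544.6562887858037 z [59.8 63.9 65.4]h.py:59: RuntimeWarning: Mean of empty slice.
  k=near&(z>85)&(z<125)&(hsv[...,2]<60);print("dark knob",X[k].mean(0),X[k].max(0),X[k].min(0),k.sum())
  ret = um.true_divide(
Traceback (most recent call last):
  File "h.py", line 59, in cradle
    k=near&(z>85)&(z<125)&(hsv[...,2]<60);print("dark knob",X[k].mean(0),X[k].max(0),X[k].min(0),k.sum())
                                                                         ~~~~~~~~^^^
ValueError: zero-size array to reduction operation maximum which has no identity
```

View pics/w5.png

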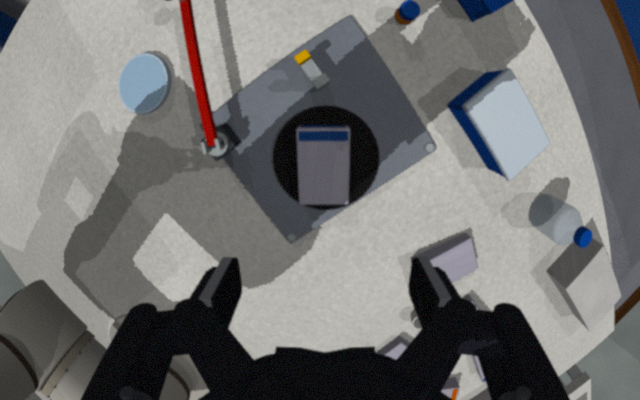

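```bash
sed -i 's/print("dark knob",X\[k\].mean(0),X\[k\].max(0),X\[k\].min(0),k.sum())/print("dark knob",X[k].mean(0) if k.any() else None)/' h.py
python3 - <<'E'
from h import *
f=np.load("pics/w5.npz",allow_pickle=True);st=f["st"].item();p,d,X=cloud("wrist",f["p"],f["d"],st)
for o in comps(p,X,lo=36,hi=58,box=(480,620,70,190),minpts=40):print("W0",o)
hsv=cv2.cvtColor(p,cv2.COLOR_RGB2HSV);x,y,z=np.moveaxis(X,-1,0)
s=(x>450)&(x<650)&(y>40)&(y<210)&(z>15)&(z<21)&(hsv[...,2]<70);print("pad",cv2.minEnclosingCircle(X[s][:,:2].astype(np.float32)),s.sum())
p,d,X=cloud("top")
for o in comps(p,X,minpts=150,box=(250,750,-500,250)):print(o)
plan([(602,-113,200,-.214)])
E
```

```text
W0 {'xy': array([543.7, 129.6]), 'L': np.float32(100.7), 'W': 64.4, 'yaw': np.float32(0.932), 'hue': np.float64(109.0), 'ns': 469, 'z': 45.1, 'slope': np.float64(0.12), 'px': array([323., 164.]), 'n': 4123}
pad ((548.9140014648438, 131.39236450195312), 70.38970947265625) 4392
{'xy': array([ 601.6, -112.5]), 'L': np.float32(100.3), 'W': 64.2, 'yaw': np.float32(2.916), 'hue': np.float64(110.0), 'ns': 20, 'z': 27.7, 'slope': np.float64(0.102), 'px': array([319., 192.]), 'n': 454}
{'xy': array([ 581.3, -260.5]), 'L': np.float32(100.3), 'W': 64.5, 'yaw': np.float32(-1.491), 'hue': np.float64(109.0), 'ns': 24, 'z': 27.4, 'slope': np.float64(0.118), 'px': array([360., 198.]), 'n': 466}
{'xy': array([ 579.8, -411.5]), 'L': np.float32(101.1), 'W': 66.1, 'yaw': np.float32(-1.75), 'hue': np.float64(110.0), 'ns': 19, 'z': 27.3, 'slope': np.float64(0.101), 'px': array([401., 200.]), 'n': 470}
{'xy': array([531.9,  85.2]), 'L': np.float32(78.3), 'W': 45.0, 'yaw': np.float32(0.023), 'hue': -1, 'ns': 0, 'z': 35.2, 'slope': np.float64(0.094), 'px': array([263., 208.]), 'n': 160}
{'xy': array([ 438.2, -422.8]), 'L': np.float32(100.0), 'W': 64.7, 'yaw': np.float32(-0.507), 'hue': np.float64(11.0), 'ns': 33, 'z': 27.9, 'slope': np.float64(0.115), 'px': array([404., 238.]), 'n': 477}
{'xy': array([ 442.7, -260.5]), 'L': np.float32(101.1), 'W': 64.6, 'yaw': np.float32(-1.37), 'hue': np.float64(110.0), 'ns': 21, 'z': 27.6, 'slope': np.float64(0.114), 'px': array([359., 236.]), 'n': 475}
{'xy': array([ 294.2, -269.7]), 'L': np.float32(99.8), 'W': 64.8, 'yaw': np.float32(0.332), 'hue': np.float64(66.0), 'ns': 392, 'z': 28.5, 'slope': np.float64(0.103), 'px': array([361., 276.]), 'n': 472}
at [544.4 129.  271.1] w 85.4 F [-0.4 -0.4 -0.5] t 16.8 j6 0.74
 lin [-0.531, 0.637, 0.238] rot [0.0, -0.001, 0.182] -> [573.3   8.  235.5]
 lin [-0.102, 0.822, 0.238] rot [0.001, -0.0, 0.181] -> [ 601.9 -113.   200. ]
```

```bash
python3 -m pendant '{"linear":[[-0.08,0.1,0.03],[-0.2,0.23,0.09],[-0.32,0.37,0.14],[-0.43,0.51,0.19],[-0.531,0.637,0.238]],"rot":[[0,0,0.03],[0,0,0.07],[0,0,0.11],[0,0,0.15],[0,0,0.182]],"claw":[-1,-1,-1,-1,-1]}' 60
python3 -m pendant '{"linear":[[-0.03,0.2,0.06],[-0.06,0.4,0.12],[-0.08,0.6,0.18],[-0.1,0.75,0.22],[-0.102,0.822,0.238]],"rot":[[0,0,0.04],[0,0,0.08],[0,0,0.12],[0,0,0.16],[0,0,0.183]],"claw":[-1,-1,-1,-1,-1]}'
python3 -c "
from h import *
p,d,X=look('w6')
for o in comps(p,X,minpts=300,box=(520,700,-200,0)):print(o)
plan([(601.9,-113,70,-.222),(601.9,-113,0,-.222)])"
```

```text
time_s: 17.38
ee_pos: [573.7, 8.4, 235.2]
tcp_rot: [[0.938, 0.347, 0.003], [0.347, -0.938, 0.0], [0.003, 0.001, -1.0]]
wrist_force: [-0.3, 0.0, -0.7]
width: 85.5
time_s: 18.0
ee_pos: [602.6, -112.7, 199.2]
tcp_rot: [[0.976, -0.219, 0.002], [-0.219, -0.976, 0.0], [0.002, -0.001, -1.0]]
wrist_force: [-0.4, 1.0, 0.2]
width: 85.4
{'xy': array([ 602.8, -113.5]), 'L': np.float32(99.1), 'W': 64.0, 'yaw': np.float32(2.921), 'hue': np.float64(108.0), 'ns': 526, 'z': 26.2, 'slope': np.float64(0.126), 'px': array([325., 177.]), 'n': 5638}
at [ 602.8 -113.4  198.9] w 85.2 F [-0.  -0.6 -0.1] t 18.1 j6 1.48
 lin [-0.008, -0.001, 0.859] rot [-0.0, -0.001, -0.001] -> [ 602. -113.   70.]
 lin [0.0, 0.0, 0.467] rot [-0.0, 0.0, 0.0] -> [ 601.9 -112.9   -0. ]
```

```bash
python3 -m pendant '{"linear":[[0,0,0.1],[0,0,0.3],[0,0,0.5],[0,0,0.7],[0,0,0.86]],"rot":[[0,-0.001,0],[0,-0.001,0],[0,-0.001,0],[0,-0.001,0],[0,-0.001,0]],"claw":[-1,-1,-1,-1,-1]}' 60
python3 -m pendant '{"linear":[[0,0,0.12],[0,0,0.24],[0,0,0.34],[0,0,0.42],[0,0,0.467]],"rot":[[0,0,0],[0,0,0],[0,0,0],[0,0,0],[0,0,0]],"claw":[-1,-1,-1,-1,-1]}'
python3 -m pendant '{"linear":[[0,0,0],[0,0,0],[0,0,0],[0,0,0],[0,0,0]],"rot":[[0,0,0],[0,0,0],[0,0,0],[0,0,0],[0,0,0]],"claw":[-0.7,-0.5,-0.3,0,0]}' 60
python3 -c "
from h import *
plan([(601.9,-113,140,-.222),(544.,129.6,140,.932)])"
```

```text
time_s: 18.68
ee_pos: [602.1, -111.0, 68.8]
tcp_rot: [[0.977, -0.212, -0.001], [-0.212, -0.977, 0.001], [-0.002, -0.001, -1.0]]
wrist_force: [-0.1, 0.2, 0.1]
width: 85.4
time_s: 19.3
ee_pos: [602.7, -112.2, 0.1]
tcp_rot: [[0.977, -0.215, -0.0], [-0.215, -0.977, 0.001], [-0.0, -0.001, -1.0]]
wrist_force: [-0.4, 0.2, 1.5]
width: 85.3
time_s: 19.92
ee_pos: [603.2, -112.4, 1.8]
tcp_rot: [[0.977, -0.215, 0.001], [-0.215, -0.977, 0.0], [0.001, -0.0, -1.0]]
wrist_force: [-2.9, -0.3, 6.3]
width: 62.7
at [ 603.2 -112.4    1.8] w 62.7 F [-2.9 -0.3  6.3] t 19.9 j6 1.48
 lin [-0.006, 0.005, -0.922] rot [-0.0, -0.0, 0.002] -> [ 602.  -113.   140.1]
 lin [-0.367, -0.746, 0.0] rot [0.0, -0.0, -0.184] -> [573.1   8.3 140. ]
 lin [0.099, -0.825, 0.0] rot [0.0, -0.0, -0.184] -> [544.  129.5 140. ]
```

```bash
python3 -m pendant '{"linear":[[0,0,-0.06],[0,0,-0.25],[0,0,-0.48],[0,0,-0.72],[0,0,-0.92]],"rot":[[0,0,0],[0,0,0],[0,0,0],[0,0,0],[0,0,0]],"claw":[0,0,0,0,0]}' 60
python3 -m pendant '{"linear":[[-0.04,-0.08,0],[-0.12,-0.24,0],[-0.2,-0.41,0],[-0.29,-0.58,0],[-0.367,-0.746,0]],"rot":[[0,0,-0.02],[0,0,-0.06],[0,0,-0.1],[0,0,-0.143],[0,0,-0.184]],"claw":[0,0,0,0,0]}'
python3 -m pendant '{"linear":[[0.02,-0.19,0],[0.04,-0.39,0],[0.06,-0.57,0],[0.08,-0.74,0],[0.099,-0.825,0]],"rot":[[0,0,-0.04],[0,0,-0.08],[0,0,-0.12],[0,0,-0.16],[0,0,-0.184]],"claw":[0,0,0,0,0]}'
python3 -c "
from h import *
plan([(544.6,130.4,80,.932,.119),(544.6,130.4,52,.932,.119),(544.6,130.4,46,.932,.119)])"
```

```text
time_s: 20.55
ee_pos: [602.8, -112.2, 140.8]
tcp_rot: [[0.977, -0.215, 0.001], [-0.215, -0.977, 0.0], [0.001, -0.001, -1.0]]
wrist_force: [1.1, 0.3, -4.4]
width: 62.6
time_s: 21.18
ee_pos: [572.7, 9.8, 139.4]
tcp_rot: [[0.934, 0.357, 0.0], [0.357, -0.934, 0.001], [0.001, -0.001, -1.0]]
wrist_force: [0.7, -0.0, -3.9]
width: 63.0
time_s: 21.8
ee_pos: [542.7, 131.1, 139.5]
tcp_rot: [[0.587, 0.81, 0.0], [0.81, -0.587, 0.001], [0.001, -0.0, -1.0]]
wrist_force: [0.6, -1.2, -4.3]
width: 62.4
at [542.7 131.1 139.5] w 62.4 F [ 0.6 -1.2 -4.3] t 21.8 j6 0.73
 lin [0.003, 0.013, 0.397] rot [-0.0, 0.038, 0.004] -> [544.6 130.4  79.9]
 lin [-0.022, 0.0, 0.185] rot [-0.0, -0.0, -0.0] -> [544.6 130.4  52. ]
 lin [-0.005, 0.0, 0.04] rot [-0.0, -0.0, -0.0] -> [544.6 130.4  46. ]
```

```bash
python3 -m pendant '{"linear":[[0,0.005,0.06],[0,0.013,0.15],[0,0.013,0.26],[0,0.013,0.35],[0.003,0.013,0.397]],"rot":[[0,0.01,0.001],[0,0.02,0.002],[0,0.03,0.003],[0,0.038,0.004],[0,0.038,0.004]],"claw":[0,0,0,0,0]}' 60
python3 -m pendant '{"linear":[[-0.005,0,0.04],[-0.01,0,0.08],[-0.015,0,0.13],[-0.02,0,0.165],[-0.022,0,0.18]],"rot":[[0,0,0],[0,0,0],[0,0,0],[0,0,0],[0,0,0]],"claw":[0,0,0,0,0]}' 60
python3 -c "
from h import *
p,d,X=look('w7')
plan([(544.6,130.4,46,.932,.119)])"
```

```text
time_s: 22.42
ee_pos: [544.7, 128.9, 79.2]
tcp_rot: [[0.597, 0.799, 0.07], [0.794, -0.601, 0.096], [0.119, -0.001, -0.993]]
wrist_force: [-0.4, -0.3, -3.5]
width: 63.1
time_s: 23.05
ee_pos: [545.0, 129.1, 51.8]
tcp_rot: [[0.596, 0.8, 0.071], [0.794, -0.601, 0.096], [0.119, -0.001, -0.993]]
wrist_force: [0.4, -0.7, -2.6]
width: 62.5
at [544.9 129.1  51.7] w 62.4 F [-0.8 -0.5 -3.8] t 23.1 j6 0.64
 lin [0.001, -0.007, 0.039] rot [-0.0, -0.0, -0.002] -> [544.6 130.4  45.9]
```

View pics/w7.png

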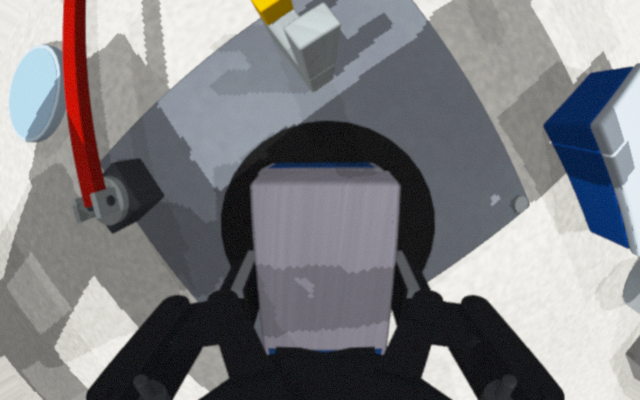

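```bash
python3 -m pendant '{"linear":[[0,-0.004,0.01],[0,-0.004,0.018],[0.001,-0.004,0.025],[0.001,-0.004,0.03],[0.001,-0.004,0.033]],"rot":[[0,0,-0.001],[0,0,-0.001],[0,0,-0.001],[0,0,-0.001],[0,0,-0.001]],"claw":[0,0,0,0,0]}' 40
python3 -c "
from h import *
plan([(544.6,130.4,46,.932,.119)])"
```

```text
time_s: 23.72
ee_pos: [545.1, 130.0, 48.0]
tcp_rot: [[0.594, 0.801, 0.071], [0.796, -0.598, 0.096], [0.12, -0.001, -0.993]]
wrist_force: [-9.0, -2.9, 12.9]
width: 62.6
at [545.1 130.   48. ] w 62.6 F [-9.  -2.9 12.9] t 23.7 j6 0.64
 lin [-0.002, -0.004, 0.013] rot [-0.0, -0.0, -0.001] -> [544.6 130.4  46. ]
```

```bash
python3 -m pendant '{"linear":[[0,0,0],[0,0,0],[0,0,0],[0,0,0],[0,0,0]],"rot":[[0,0,0],[0,0,0],[0,0,0],[0,0,0],[0,0,0]],"claw":[-0.4,-0.7,-1,-1,-1]}' 60
python3 -m pendant '{"linear":[[0,0,-0.05],[0,0,-0.2],[0,0,-0.45],[0,0,-0.7],[0,0,-0.9]],"rot":[[0,0,0],[0,0,0],[0,0,0],[0,0,0],[0,0,0]],"claw":[-1,-1,-1,-1,-1]}'
python3 -c "
from h import *
plan([(545,130,260,.932),(581.4,-260.5,200,1.654)])"
```

```text
time_s: 24.35
ee_pos: [545.1, 130.1, 47.3]
tcp_rot: [[0.594, 0.801, 0.071], [0.796, -0.598, 0.096], [0.12, -0.001, -0.993]]
wrist_force: [0.3, 0.6, 0.1]
width: 85.6
time_s: 24.98
ee_pos: [535.5, 116.9, 183.5]
tcp_rot: [[0.594, 0.801, 0.072], [0.796, -0.598, 0.096], [0.121, 0.0, -0.993]]
wrist_force: [0.7, -0.1, -0.2]
width: 85.5
at [535.5 116.9 183.5] w 85.5 F [ 0.7 -0.1 -0.2] t 25.0 j6 0.64
 lin [0.169, -0.001, -0.493] rot [0.0, -0.038, -0.001] -> [545. 130. 260.]
 lin [-0.649, 0.582, 0.133] rot [0.0, -0.0, -0.077] -> [ 5.572e+02 -1.000e-01  2.400e+02]
 lin [-0.77, 0.409, 0.133] rot [0.0, -0.0, -0.076] -> [ 569.3 -130.3  219.9]
 lin [-0.844, 0.216, 0.132] rot [0.0, -0.0, -0.077] -> [ 581.4 -260.4  200. ]
```

```bash
python3 -m pendant '{"linear":[[0.03,0,-0.12],[0.07,0,-0.24],[0.11,0,-0.36],[0.15,0,-0.46],[0.169,0,-0.493]],"rot":[[0,-0.01,0],[0,-0.02,0],[0,-0.03,0],[0,-0.038,0],[0,-0.038,0]],"claw":[-1,-1,-1,-1,-1]}' 60
python3 - <<'E'
from h import *
p,d,X=look("w8")
for o in comps(p,X,lo=66,hi=86,box=(450,640,30,230),minpts=100):print(o)
plan([(581.4,-260.5,200,1.654)])
E
```

```text
time_s: 25.6
ee_pos: [545.6, 130.5, 258.9]
tcp_rot: [[0.598, 0.802, 0.001], [0.802, -0.598, 0.001], [0.002, 0.0, -1.0]]
wrist_force: [-1.0, -0.5, -0.3]
width: 85.3
{'xy': array([543.3, 126.7]), 'L': np.float32(101.5), 'W': 64.5, 'yaw': np.float32(-2.211), 'hue': np.float64(108.0), 'ns': 435, 'z': 72.4, 'slope': np.float64(0.007), 'px': array([325., 177.]), 'n': 5148}
at [545.6 130.5 258.9] w 85.5 F [-1.  -0.5  1. ] t 25.6 j6 0.74
 lin [-0.649, 0.583, 0.13] rot [0.0, -0.0, -0.077] -> [5.575e+02 2.000e-01 2.392e+02]
 lin [-0.77, 0.411, 0.129] rot [0.0, -0.0, -0.077] -> [ 569.5 -130.1  219.7]
 lin [-0.846, 0.214, 0.13] rot [0.0, -0.0, -0.076] -> [ 581.4 -260.5  200. ]
```

View pics/w8.png

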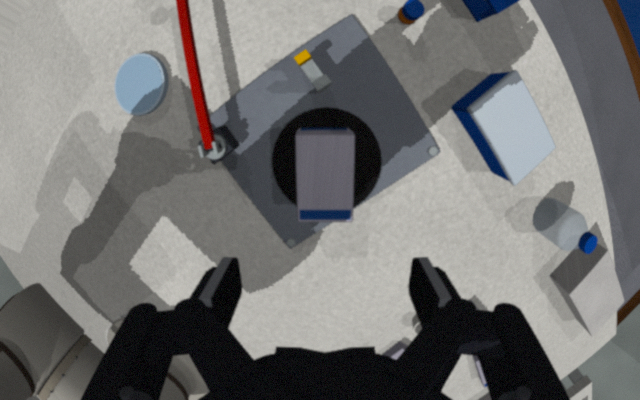

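```bash
python3 -m pendant '{"linear":[[-0.08,0.07,0.02],[-0.2,0.18,0.04],[-0.35,0.31,0.07],[-0.5,0.45,0.1],[-0.649,0.583,0.13]],"rot":[[0,0,-0.01],[0,0,-0.025],[0,0,-0.04],[0,0,-0.06],[0,0,-0.077]],"claw":[-1,-1,-1,-1,-1]}' 60
python3 -m pendant '{"linear":[[-0.15,0.08,0.026],[-0.3,0.16,0.05],[-0.46,0.245,0.08],[-0.61,0.33,0.1],[-0.77,0.411,0.13]],"rot":[[0,0,-0.015],[0,0,-0.03],[0,0,-0.045],[0,0,-0.06],[0,0,-0.077]],"claw":[-1,-1,-1,-1,-1]}'
python3 -m pendant '{"linear":[[-0.2,0.05,0.03],[-0.4,0.1,0.06],[-0.6,0.15,0.09],[-0.76,0.19,0.12],[-0.846,0.214,0.13]],"rot":[[0,0,-0.02],[0,0,-0.04],[0,0,-0.055],[0,0,-0.07],[0,0,-0.077]],"claw":[-1,-1,-1,-1,-1]}'
python3 -m pendant '{"linear":[[0,0,0],[0,0,0],[0,0,0],[0,0,0],[0,0,0]],"rot":[[0,0,0],[0,0,0],[0,0,0],[0,0,0],[0,0,0]],"claw":[-1,-1,-1,-1,-1]}'
python3 - <<'E'
from h import *
p,d,X=look("w9")
for o in comps(p,X,minpts=300,box=(380,700,-520,0)):print(o)
plan([(581.4,-260.5,70,1.654),(581.4,-260.5,0,1.654)])
E
```

```text
time_s: 26.28
ee_pos: [556.7, -1.3, 237.5]
tcp_rot: [[0.387, 0.922, -0.0], [0.922, -0.387, 0.001], [0.001, -0.001, -1.0]]
wrist_force: [-0.0, 0.1, 0.6]
width: 85.4
time_s: 26.9
ee_pos: [568.7, -131.5, 218.0]
tcp_rot: [[0.155, 0.988, -0.0], [0.988, -0.155, 0.001], [0.001, -0.0, -1.0]]
wrist_force: [0.5, 0.6, 1.2]
width: 85.5
time_s: 27.52
ee_pos: [580.2, -262.2, 197.9]
tcp_rot: [[-0.084, 0.996, -0.001], [0.996, 0.084, 0.002], [0.002, -0.001, -1.0]]
wrist_force: [-0.0, -0.3, 0.7]
width: 85.3
time_s: 28.15
ee_pos: [580.9, -260.6, 199.0]
tcp_rot: [[-0.085, 0.996, -0.0], [0.996, 0.085, 0.001], [0.001, -0.0, -1.0]]
wrist_force: [-1.1, 0.9, -0.2]
width: 86.0
{'xy': array([ 516.1, -183. ]), 'L': np.float32(34.5), 'W': 34.2, 'yaw': np.float32(0.023), 'hue': -1, 'ns': 0, 'z': 24.1, 'slope': np.float64(0.046), 'px': array([266., 100.]), 'n': 371}
{'xy': array([ 442.1, -260.4]), 'L': np.float32(100.2), 'W': 65.1, 'yaw': np.float32(-1.378), 'hue': np.float64(108.0), 'ns': 424, 'z': 26.1, 'slope': np.float64(0.122), 'px': array([202., 168.]), 'n': 4791}
{'xy': array([ 580.7, -260.7]), 'L': np.float32(100.8), 'W': 64.9, 'yaw': np.float32(-1.497), 'hue': np.float64(108.0), 'ns': 518, 'z': 26.4, 'slope': np.float64(0.126), 'px': array([325., 176.]), 'n': 5687}
{'xy': array([ 395.8, -400.8]), 'L': np.float32(72.3), 'W': 64.5, 'yaw': np.float32(-0.528), 'hue': -1, 'ns': 0, 'z': 26.6, 'slope': np.float64(0.104), 'px': array([181., 271.]), 'n': 1557}
{'xy': array([ 579.1, -411.4]), 'L': np.float32(100.4), 'W': 65.3, 'yaw': np.float32(-1.727), 'hue': np.float64(108.0), 'ns': 273, 'z': 25.8, 'slope': np.float64(0.128), 'px': array([313., 293.]), 'n': 3559}
at [ 580.9 -260.7  199. ] w 84.9 F [0.7 0.7 0.2] t 28.2 j6 -0.63
 lin [0.0, 0.004, 0.86] rot [-0.0, -0.0, 0.001] -> [ 581.5 -260.5   70. ]
 lin [-0.0, -0.0, 0.467] rot [-0.0, -0.0, -0.0] -> [ 5.815e+02 -2.605e+02 -1.000e-01]
```

```bash
python3 -m pendant '{"linear":[[0,0,0.1],[0,0,0.3],[0,0,0.5],[0,0,0.7],[0,0,0.86]],"rot":[[0,0,0],[0,0,0],[0,0,0],[0,0,0],[0,0,0]],"claw":[-1,-1,-1,-1,-1]}' 60
python3 -m pendant '{"linear":[[0,0,0.12],[0,0,0.24],[0,0,0.34],[0,0,0.42],[0,0,0.467]],"rot":[[0,0,0],[0,0,0],[0,0,0],[0,0,0],[0,0,0]],"claw":[-1,-1,-1,-1,-1]}'
python3 -m pendant '{"linear":[[0,0,0],[0,0,0],[0,0,0],[0,0,0],[0,0,0]],"rot":[[0,0,0],[0,0,0],[0,0,0],[0,0,0],[0,0,0]],"claw":[-0.7,-0.5,-0.3,0,0]}' 60
python3 -c "
from h import *
plan([(581,-260.6,140,1.654),(544,129.5,150,2.503),(544,129.5,80,2.503)])"
```

```text
time_s: 28.82
ee_pos: [580.1, -260.4, 67.5]
tcp_rot: [[-0.084, 0.996, -0.002], [0.996, 0.084, 0.002], [0.002, -0.002, -1.0]]
wrist_force: [0.5, -0.1, 0.4]
width: 85.2
time_s: 29.45
ee_pos: [580.8, -260.7, -0.7]
tcp_rot: [[-0.084, 0.996, -0.0], [0.996, 0.084, 0.001], [0.001, -0.0, -1.0]]
wrist_force: [0.2, 0.9, 0.0]
width: 85.7
time_s: 30.08
ee_pos: [581.1, -260.9, 0.8]
tcp_rot: [[-0.085, 0.996, 0.001], [0.996, 0.085, 0.0], [0.0, 0.001, -1.0]]
wrist_force: [-0.5, 0.2, 6.2]
width: 62.7
at [ 581.1 -260.9    0.8] w 62.7 F [-0.5  0.2  6.2] t 30.1 j6 -0.63
 lin [0.002, 0.0, -0.928] rot [0.0, -0.0, 0.0] -> [ 581.  -260.6  140. ]
 lin [0.871, -0.009, -0.022] rot [0.0, 0.0, -0.09] -> [ 568.6 -130.6  143.3]
 lin [0.838, 0.235, -0.022] rot [0.0, 0.0, -0.09] -> [556.4  -0.6 146.6]
 lin [0.74, 0.459, -0.022] rot [0.0, 0.0, -0.09] -> [544.  129.4 150. ]
 lin [0.0, 0.0, 0.466] rot [0.0, 0.0, 0.0] -> [544.  129.5  80.1]
```

```bash
python3 -m pendant '{"linear":[[0,0,-0.06],[0,0,-0.25],[0,0,-0.48],[0,0,-0.72],[0,0,-0.93]],"rot":[[0,0,0],[0,0,0],[0,0,0],[0,0,0],[0,0,0]],"claw":[0,0,0,0,0]}' 60
python3 -m pendant '{"linear":[[0.08,0,0],[0.24,0,0],[0.44,0,-0.01],[0.65,0,-0.02],[0.871,-0.009,-0.022]],"rot":[[0,0,-0.01],[0,0,-0.03],[0,0,-0.05],[0,0,-0.07],[0,0,-0.09]],"claw":[0,0,0,0,0]}'
python3 -m pendant '{"linear":[[0.17,0.05,0],[0.34,0.09,0],[0.5,0.14,-0.01],[0.67,0.19,-0.02],[0.838,0.235,-0.022]],"rot":[[0,0,-0.018],[0,0,-0.036],[0,0,-0.054],[0,0,-0.072],[0,0,-0.09]],"claw":[0,0,0,0,0]}'
python3 -m pendant '{"linear":[[0.18,0.11,0],[0.36,0.22,0],[0.52,0.32,-0.01],[0.67,0.41,-0.02],[0.74,0.459,-0.022]],"rot":[[0,0,-0.022],[0,0,-0.044],[0,0,-0.064],[0,0,-0.082],[0,0,-0.09]],"claw":[0,0,0,0,0]}'
python3 -m pendant '{"linear":[[0,0,0.03],[0,0,0.1],[0,0,0.18],[0,0,0.25],[0,0,0.3]],"rot":[[0,0,0],[0,0,0],[0,0,0],[0,0,0],[0,0,0]],"claw":[0,0,0,0,0]}'
python3 -c "
from h import *
plan([(544,129.5,80,2.503),(544,129.5,73.5,2.503)])"
```

```text
time_s: 30.7
ee_pos: [580.8, -260.8, 141.4]
tcp_rot: [[-0.085, 0.996, 0.0], [0.996, 0.085, 0.0], [0.0, 0.0, -1.0]]
wrist_force: [1.2, -0.1, -3.5]
width: 62.6
time_s: 31.32
ee_pos: [567.3, -128.1, 141.2]
tcp_rot: [[-0.364, 0.931, -0.002], [0.931, 0.364, 0.002], [0.003, -0.002, -1.0]]
wrist_force: [0.4, 0.3, -3.0]
width: 63.2
time_s: 31.95
ee_pos: [554.8, 1.5, 144.7]
tcp_rot: [[-0.609, 0.793, -0.003], [0.793, 0.609, 0.001], [0.003, -0.001, -1.0]]
wrist_force: [0.5, -1.2, -2.9]
width: 63.1
time_s: 32.58
ee_pos: [542.3, 131.3, 148.4]
tcp_rot: [[-0.806, 0.592, -0.002], [0.592, 0.806, 0.001], [0.002, -0.001, -1.0]]
wrist_force: [-0.0, 0.0, -3.8]
width: 62.6
time_s: 33.2
ee_pos: [543.6, 128.9, 103.6]
tcp_rot: [[-0.803, 0.596, -0.001], [0.596, 0.803, 0.001], [0.001, 0.0, -1.0]]
wrist_force: [0.4, 0.2, -2.3]
width: 63.0
at [543.6 128.9 103.6] w 63.0 F [ 0.4  0.2 -2.3] t 33.2 j6 -0.84
 lin [0.0, 0.004, 0.158] rot [0.0, -0.0, 0.0] -> [544.  129.4  79.9]
 lin [0.0, 0.0, 0.043] rot [0.0, -0.0, 0.0] -> [544.  129.4  73.5]
```

```bash
python3 -m pendant '{"linear":[[0,0.004,0.03],[0,0.004,0.07],[0,0.004,0.11],[0,0.004,0.14],[0,0.004,0.158]],"rot":[[0,0,0],[0,0,0],[0,0,0],[0,0,0],[0,0,0]],"claw":[0,0,0,0,0]}' 40
python3 -m pendant '{"linear":[[0,0,0.01],[0,0,0.02],[0,0,0.028],[0,0,0.035],[0,0,0.04]],"rot":[[0,0,0],[0,0,0],[0,0,0],[0,0,0],[0,0,0]],"claw":[0,0,0,0,0]}'
python3 -c "
from h import *
plan([(544,129.5,73.5,2.503)])"
```

```text
time_s: 33.83
ee_pos: [544.1, 129.8, 80.7]
tcp_rot: [[-0.803, 0.596, -0.0], [0.596, 0.803, 0.001], [0.001, 0.001, -1.0]]
wrist_force: [0.5, -0.2, -3.5]
width: 62.8
time_s: 34.45
ee_pos: [544.1, 129.8, 74.9]
tcp_rot: [[-0.803, 0.596, -0.0], [0.596, 0.803, 0.001], [0.001, 0.001, -1.0]]
wrist_force: [1.0, -0.1, -3.2]
width: 63.0
at [544.1 129.8  74.9] w 63.0 F [ 1.  -0.1 -3.2] t 34.5 j6 -0.84
 lin [-0.0, -0.002, 0.009] rot [0.0, -0.0, 0.0] -> [544.  129.5  73.6]
```

Not yet touching; ease down another 1.5 mm, check, release.

```bash
python3 -m pendant '{"linear":[[0,0,0.003],[0,0,0.006],[0,0,0.009],[0,0,0.012],[0,0,0.012]],"rot":[[0,0,0],[0,0,0],[0,0,0],[0,0,0],[0,0,0]],"claw":[0,0,0,0,0]}'
python3 -m pendant '{"linear":[[0,0,0],[0,0,0],[0,0,0],[0,0,0],[0,0,0]],"rot":[[0,0,0],[0,0,0],[0,0,0],[0,0,0],[0,0,0]],"claw":[-0.4,-0.7,-1,-1,-1]}' 60
python3 -m pendant '{"linear":[[0,0,-0.05],[0,0,-0.2],[0,0,-0.45],[0,0,-0.7],[0,0,-0.95]],"rot":[[0,0,0],[0,0,0],[0,0,0],[0,0,0],[0,0,0]],"claw":[-1,-1,-1,-1,-1]}'
python3 -m pendant '{"linear":[[0,0,-0.1],[0,0,-0.2],[0,0,-0.26],[0,0,-0.3],[0,0,-0.3]],"rot":[[0,0,0],[0,0,0],[0,0,0],[0,0,0],[0,0,0]],"claw":[-1,-1,-1,-1,-1]}'
python3 - <<'E'
from h import *
p,d,X=look("w10")
for o in comps(p,X,lo=90,hi=115,box=(450,640,30,230),minpts=100):print(o)
p,d,X=cloud("top")
for o in comps(p,X,minpts=150,box=(250,750,-500,50)):print(o)
plan([(442.2,-260.5,200,1.766)])
E
```

```text
time_s: 35.08
ee_pos: [544.2, 129.8, 74.7]
tcp_rot: [[-0.803, 0.595, 0.001], [0.595, 0.803, 0.001], [-0.0, 0.001, -1.0]]
wrist_force: [-10.3, -1.9, 19.5]
width: 62.9
time_s: 35.7
ee_pos: [544.1, 129.7, 73.0]
tcp_rot: [[-0.803, 0.596, -0.0], [0.596, 0.803, 0.001], [0.001, 0.0, -1.0]]
wrist_force: [-0.1, 0.6, 0.4]
width: 85.5
time_s: 36.33
ee_pos: [544.1, 129.6, 217.5]
tcp_rot: [[-0.803, 0.596, 0.0], [0.596, 0.803, 0.001], [0.0, 0.001, -1.0]]
wrist_force: [0.7, 0.1, -0.4]
width: 85.4
time_s: 36.95
ee_pos: [544.2, 129.6, 260.5]
tcp_rot: [[-0.803, 0.596, -0.0], [0.596, 0.803, 0.001], [0.001, 0.0, -1.0]]
wrist_force: [-0.3, -0.0, 0.2]
width: 84.8
{'xy': array([543.7, 129.9]), 'L': np.float32(99.8), 'W': 64.7, 'yaw': np.float32(-0.639), 'hue': np.float64(108.0), 'ns': 557, 'z': 100.3, 'slope': np.float64(0.128), 'px': array([325., 179.]), 'n': 6096}
{'xy': array([601.5, 211.5]), 'L': np.float32(16.4), 'W': 10.9, 'yaw': np.float32(-0.025), 'hue': -1, 'ns': 0, 'z': 107.4, 'slope': np.float64(0.44), 'px': array([421., 179.]), 'n': 214}
{'xy': array([ 579.2, -411. ]), 'L': np.float32(101.8), '
[... 377 characters left out ...]
402.1]), 'L': np.float32(101.5), 'W': 64.8, 'yaw': np.float32(-0.521), 'hue': np.float64(11.0), 'ns': 35, 'z': 28.0, 'slope': np.float64(0.119), 'px': array([398., 249.]), 'n': 487}
{'xy': array([ 294. , -269.5]), 'L': np.float32(100.2), 'W': 64.5, 'yaw': np.float32(0.339), 'hue': np.float64(66.0), 'ns': 394, 'z': 28.4, 'slope': np.float64(0.116), 'px': array([361., 276.]), 'n': 475}
at [544.1 129.6 260.1] w 85.0 F [-0.3 -0.5 -0.2] t 37.0 j6 -0.84
 lin [-0.335, -0.831, 0.133] rot [-0.0, -0.0, 0.078] -> [ 5.102e+02 -4.000e-01  2.401e+02]
 lin [-0.526, -0.725, 0.133] rot [-0.0, -0.0, 0.078] -> [ 476.2 -130.4  220. ]
 lin [-0.687, -0.576, 0.133] rot [-0.0, -0.0, 0.079] -> [ 442.3 -260.5  200. ]
```

```bash
python3 -m pendant '{"linear":[[-0.04,-0.1,0.01],[-0.1,-0.27,0.04],[-0.18,-0.46,0.07],[-0.26,-0.65,0.1],[-0.335,-0.831,0.133]],"rot":[[0,0,0.01],[0,0,0.025],[0,0,0.04],[0,0,0.06],[0,0,0.078]],"claw":[-1,-1,-1,-1,-1]}' 60
python3 -m pendant '{"linear":[[-0.1,-0.145,0.026],[-0.21,-0.29,0.05],[-0.315,-0.435,0.08],[-0.42,-0.58,0.1],[-0.526,-0.725,0.13]],"rot":[[0,0,0.015],[0,0,0.03],[0,0,0.045],[0,0,0.06],[0,0,0.078]],"claw":[-1,-1,-1,-1,-1]}'
python3 -m pendant '{"linear":[[-0.16,-0.13,0.03],[-0.32,-0.27,0.06],[-0.48,-0.4,0.09],[-0.61,-0.51,0.12],[-0.687,-0.576,0.133]],"rot":[[0,0,0.02],[0,0,0.04],[0,0,0.055],[0,0,0.07],[0,0,0.079]],"claw":[-1,-1,-1,-1,-1]}'
python3 -m pendant '{"linear":[[0,0,0],[0,0,0],[0,0,0],[0,0,0],[0,0,0]],"rot":[[0,0,0],[0,0,0],[0,0,0],[0,0,0],[0,0,0]],"claw":[-1,-1,-1,-1,-1]}'
python3 - <<'E'
from h import *
p,d,X=look("w11")
for o in comps(p,X,minpts=300,box=(300,700,-520,0)):print(o)
plan([(442.2,-260.5,70,1.766),(442.2,-260.5,0,1.766)])
E
```

```text
time_s: 37.67
ee_pos: [509.5, -2.1, 240.2]
tcp_rot: [[-0.632, 0.775, -0.001], [0.775, 0.632, 0.001], [0.001, 0.0, -1.0]]
wrist_force: [0.3, 0.1, 0.0]
width: 85.2
time_s: 38.3
ee_pos: [475.4, -131.8, 220.6]
tcp_rot: [[-0.425, 0.905, -0.0], [0.905, 0.425, 0.001], [0.001, -0.0, -1.0]]
wrist_force: [0.7, -0.3, 0.7]
width: 85.2
time_s: 38.92
ee_pos: [441.4, -261.8, 200.4]
tcp_rot: [[-0.19, 0.982, -0.001], [0.982, 0.19, 0.001], [0.001, -0.001, -1.0]]
wrist_force: [0.4, 0.1, 1.2]
width: 85.4
time_s: 39.55
ee_pos: [442.6, -260.3, 201.0]
tcp_rot: [[-0.194, 0.981, -0.0], [0.981, 0.194, 0.001], [0.001, 0.0, -1.0]]
wrist_force: [0.7, 0.0, -0.4]
width: 85.2
{'xy': array([ 515.9, -182.7]), 'L': np.float32(35.3), 'W': 32.9, 'yaw': np.float32(0.241), 'hue': -1, 'ns': 0, 'z': 24.3, 'slope': np.float64(-0.047), 'px': array([409., 121.]), 'n': 367}
{'xy': array([ 315.9, -261.8]), 'L': np.float32(64.5), 'W': 54.4, 'yaw': np.float32(-1.245), 'hue': np.float64(71.0), 'ns': 2218, 'z': 29.9, 'slope': np.float64(-0.009), 'px': array([216., 159.]), 'n': 2281}
{'xy': array([ 441.6, -260.5]), 'L': np.float32(99.7), 'W': 65.1, 'yaw': np.float32(-1.378), 'hue': np.float64(108.0), 'ns': 522, 'z': 26.4, 'slope': np.float64(0.128), 'px': array([324., 176.]), 'n': 5589}
{'xy': array([ 395.6, -402.9]), 'L': np.float32(100.2), 'W': 66.8, 'yaw': np.float32(-0.516), 'hue': np.float64(14.0), 'ns': 343, 'z': 26.6, 'slope': np.float64(0.116), 'px': array([271., 280.]), 'n': 3325}
{'xy': array([ 577.7, -411.2]), 'L': np.float32(101.2), 'W': 65.7, 'yaw': np.float32(-1.704), 'hue': np.float64(108.0), 'ns': 231, 'z': 27.8, 'slope': np.float64(0.113), 'px': array([395., 311.]), 'n': 2176}
at [ 442.5 -260.3  200.9] w 85.5 F [-0.2 -0.4 -0.1] t 39.6 j6 -0.88
 lin [-0.001, -0.002, 0.873] rot [-0.0, -0.0, -0.0] -> [ 442.2 -260.4   70. ]
 lin [-0.001, -0.0, 0.467] rot [-0.0, -0.0, -0.0] -> [ 4.423e+02 -2.605e+02 -1.000e-01]
```

```bash
python3 -m pendant '{"linear":[[0,-0.004,0.1],[0,-0.004,0.3],[0,-0.004,0.5],[0,-0.004,0.7],[0,-0.004,0.873]],"rot":[[0,0,0],[0,0,0],[0,0,0],[0,0,0],[0,0,0]],"claw":[-1,-1,-1,-1,-1]}' 60
python3 -m pendant '{"linear":[[0,0,0.12],[0,0,0.24],[0,0,0.34],[0,0,0.42],[0,0,0.467]],"rot":[[0,0,0],[0,0,0],[0,0,0],[0,0,0],[0,0,0]],"claw":[-1,-1,-1,-1,-1]}'
python3 -m pendant '{"linear":[[0,0,0],[0,0,0],[0,0,0],[0,0,0],[0,0,0]],"rot":[[0,0,0],[0,0,0],[0,0,0],[0,0,0],[0,0,0]],"claw":[-0.7,-0.5,-0.3,0,0]}' 60
python3 -c "
from h import *
plan([(442,-260.5,142,1.766),(510,0,170,0.16),(544,129.5,170,-.639),(544.0,129.5,130,-.639,.119)])"
```

```text
time_s: 40.22
ee_pos: [441.2, -260.1, 67.8]
tcp_rot: [[-0.193, 0.981, -0.001], [0.981, 0.193, 0.002], [0.002, -0.001, -1.0]]
wrist_force: [0.6, 0.1, 0.4]
width: 85.3
time_s: 40.85
ee_pos: [441.7, -260.4, -0.8]
tcp_rot: [[-0.193, 0.981, -0.001], [0.981, 0.193, 0.001], [0.001, -0.0, -1.0]]
wrist_force: [-0.2, -0.3, 1.0]
width: 85.4
time_s: 41.48
ee_pos: [442.0, -260.7, 0.7]
tcp_rot: [[-0.193, 0.981, 0.0], [0.981, 0.193, 0.0], [0.0, 0.0, -1.0]]
wrist_force: [-2.2, 1.2, 6.3]
width: 62.9
at [ 442.  -260.7    0.7] w 62.9 F [-2.2  1.2  6.3] t 41.5 j6 -0.88
 lin [0.001, 0.0, -0.471] rot [0.0, -0.0, -0.0] -> [ 441.9 -260.5   71.4]
 lin [0.0, 0.001, -0.471] rot [0.0, -0.0, -0.0] -> [ 442.1 -260.5  142. ]
 lin [0.539, 0.26, -0.062] rot [0.0, -0.0, 0.17] -> [ 464.7 -173.7  151.4]
 lin [0.596, -0.05, -0.062] rot [0.0, -0.0, 0.171] -> [487.4 -86.9 160.7]
 lin [0.486, -0.349, -0.062] rot [-0.0, -0.0, 0.17] -> [509.9   0.  170. ]
 lin [0.362, -0.816, 0.0] rot [-0.0, -0.0, 0.254] -> [544.  129.5 170.1]
 lin [-0.0, 0.0, 0.267] rot [-0.0, 0.038, 0.0] -> [544.  129.5 130. ]
```

```bash
python3 -m pendant '{"linear":[[0,0,-0.06],[0,0,-0.25],[0,0,-0.48],[0,0,-0.72],[0,0,-0.942]],"rot":[[0,0,0],[0,0,0],[0,0,0],[0,0,0],[0,0,0]],"claw":[0,0,0,0,0]}' 60
python3 -m pendant '{"linear":[[0.05,0.02,0],[0.16,0.07,-0.02],[0.28,0.13,-0.03],[0.41,0.2,-0.05],[0.539,0.26,-0.062]],"rot":[[0,0,0.02],[0,0,0.05],[0,0,0.09],[0,0,0.13],[0,0,0.17]],"claw":[0,0,0,0,0]}'
python3 -m pendant '{"linear":[[0.12,-0.01,-0.01],[0.24,-0.02,-0.025],[0.36,-0.03,-0.037],[0.48,-0.04,-0.05],[0.596,-0.05,-0.062]],"rot":[[0,0,0.034],[0,0,0.068],[0,0,0.1],[0,0,0.136],[0,0,0.171]],"claw":[0,0,0,0,0]}'
python3 -m pendant '{"linear":[[0.1,-0.07,-0.01],[0.2,-0.14,-0.025],[0.29,-0.21,-0.037],[0.39,-0.28,-0.05],[0.486,-0.349,-0.062]],"rot":[[0,0,0.034],[0,0,0.068],[0,0,0.1],[0,0,0.136],[0,0,0.17]],"claw":[0,0,0,0,0]}'
python3 -m pendant '{"linear":[[0.09,-0.19,0],[0.18,-0.4,0],[0.26,-0.59,0],[0.33,-0.74,0],[0.362,-0.816,0]],"rot":[[0,0,0.05],[0,0,0.105],[0,0,0.16],[0,0,0.21],[0,0,0.254]],"claw":[0,0,0,0,0]}'
python3 -m pendant '{"linear":[[0,0,0.03],[0,0,0.06],[0,0,0.1],[0,0,0.13],[0,0,0.14]],"rot":[[0,0.01,0],[0,0.02,0],[0,0.03,0],[0,0.038,0],[0,0.038,0]],"claw":[0,0,0,0,0]}'
python3 -c "
from h import *
plan([(544.8,129,110,-.639,.119),(544.8,129.,102,-.639,.119)])"
```

```text
time_s: 42.1
ee_pos: [441.8, -260.5, 143.1]
tcp_rot: [[-0.193, 0.981, 0.0], [0.981, 0.193, 0.0], [0.0, 0.0, -1.0]]
wrist_force: [0.7, -0.9, -4.9]
width: 62.7
time_s: 42.72
ee_pos: [464.6, -173.0, 151.3]
tcp_rot: [[0.337, 0.942, 0.0], [0.942, -0.337, 0.001], [0.001, -0.0, -1.0]]
wrist_force: [-0.4, -0.3, -4.0]
width: 62.6
time_s: 43.35
ee_pos: [487.2, -86.3, 160.6]
tcp_rot: [[0.771, 0.637, 0.0], [0.637, -0.771, 0.001], [0.001, -0.001, -1.0]]
wrist_force: [-0.2, 0.2, -4.7]
width: 63.2
time_s: 43.98
ee_pos: [509.7, 0.6, 169.9]
tcp_rot: [[0.988, 0.156, 0.0], [0.156, -0.988, 0.001], [0.0, -0.001, -1.0]]
wrist_force: [-0.1, -0.6, -4.7]
width: 63.2
time_s: 44.6
ee_pos: [543.8, 130.7, 169.8]
tcp_rot: [[0.801, -0.599, -0.0], [-0.599, -0.801, 0.001], [-0.001, -0.001, -1.0]]
wrist_force: [-0.1, 0.9, -4.3]
width: 63.1
time_s: 45.22
ee_pos: [543.4, 129.5, 148.2]
tcp_rot: [[0.798, -0.595, 0.096], [-0.591, -0.804, -0.07], [0.119, -0.0, -0.993]]
wrist_force: [-0.3, -0.5, -4.3]
width: 62.9
at [543.4 129.5 148.2] w 62.9 F [-0.3 -0.5 -4.3] t 45.2 j6 2.37
 lin [-0.021, -0.003, 0.254] rot [-0.0, 0.0, 0.001] -> [544.8 129.  110. ]
 lin [-0.006, 0.0, 0.053] rot [-0.0, 0.0, -0.0] -> [544.9 129.  102. ]
```

```bash
python3 -m pendant '{"linear":[[0,0,0.05],[-0.01,0,0.1],[-0.015,-0.003,0.17],[-0.02,-0.003,0.23],[-0.021,-0.003,0.254]],"rot":[[0,0,0],[0,0,0],[0,0,0],[0,0,0],[0,0,0]],"claw":[0,0,0,0,0]}' 40
python3 -m pendant '{"linear":[[0,0,0.012],[-0.003,0,0.024],[-0.006,0,0.036],[-0.006,0,0.046],[-0.006,0,0.053]],"rot":[[0,0,0],[0,0,0],[0,0,0],[0,0,0],[0,0,0]],"claw":[0,0,0,0,0]}'
python3 -c "
from h import *
plan([(544.8,129,101.5,-.639,.119)])"
```

```text
time_s: 45.85
ee_pos: [545.0, 128.9, 109.3]
tcp_rot: [[0.798, -0.596, 0.094], [-0.592, -0.803, -0.07], [0.118, 0.0, -0.993]]
wrist_force: [0.4, 0.5, -4.1]
width: 62.8
time_s: 46.48
ee_pos: [545.3, 129.0, 102.9]
tcp_rot: [[0.798, -0.596, 0.096], [-0.591, -0.803, -0.07], [0.119, -0.001, -0.993]]
wrist_force: [-8.8, 0.5, 15.2]
width: 62.9
at [545.3 129.  102.9] w 62.9 F [-8.8  0.5 15.2] t 46.5 j6 2.38
 lin [-0.004, 0.002, 0.009] rot [-0.0, -0.0, 0.0] -> [544.8 129.  101.5]
```

Contact; release and check the top.

```bash
python3 -m pendant '{"linear":[[0,0,0],[0,0,0],[0,0,0],[0,0,0],[0,0,0]],"rot":[[0,0,0],[0,0,0],[0,0,0],[0,0,0],[0,0,0]],"claw":[-0.4,-0.7,-1,-1,-1]}' 60
python3 -m pendant '{"linear":[[0,0,-0.05],[0,0,-0.2],[0,0,-0.45],[0,0,-0.7],[0,0,-0.95]],"rot":[[0,0,0],[0,0,0],[0,0,0],[0,0,0],[0,0,0]],"claw":[-1,-1,-1,-1,-1]}'
python3 -m pendant '{"linear":[[0.04,0,-0.1],[0.08,0,-0.2],[0.12,0,-0.3],[0.12,0,-0.35],[0.12,0,-0.36]],"rot":[[0,-0.01,0],[0,-0.02,0],[0,-0.03,0],[0,-0.038,0],[0,-0.038,0]],"claw":[-1,-1,-1,-1,-1]}'
python3 - <<'E'
from h import *
p,d,X=look("w12")
for o in comps(p,X,lo=122,hi=142,box=(450,640,30,230),minpts=100):print(o)
plan([(578,-411,200,1.42)])
E
```

```text
time_s: 47.1
ee_pos: [545.3, 129.0, 102.3]
tcp_rot: [[0.798, -0.596, 0.096], [-0.591, -0.803, -0.07], [0.118, -0.001, -0.993]]
wrist_force: [0.5, 0.7, -0.1]
width: 85.3
time_s: 47.72
ee_pos: [531.4, 139.0, 245.6]
tcp_rot: [[0.798, -0.596, 0.096], [-0.591, -0.803, -0.07], [0.119, -0.001, -0.993]]
wrist_force: [0.8, 0.4, 0.3]
width: 85.6
time_s: 48.35
ee_pos: [540.9, 132.0, 299.6]
tcp_rot: [[0.803, -0.596, -0.0], [-0.596, -0.803, 0.001], [-0.001, -0.001, -1.0]]
wrist_force: [-0.8, 0.8, -0.5]
width: 85.2
{'xy': array([543.9, 130.3]), 'L': np.float32(100.9), 'W': 64.7, 'yaw': np.float32(2.505), 'hue': np.float64(108.0), 'ns': 472, 'z': 128.5, 'slope': np.float64(0.009), 'px': array([325., 173.]), 'n': 5647}
at [540.8 132.1 299.4] w 85.1 F [-0.  -0.4  0. ] t 48.4 j6 2.31
 lin [0.785, 0.92, 0.22] rot [-0.0, -0.0, -0.218] -> [553.2 -48.9 266.3]
 lin [0.026, 1.21, 0.22] rot [-0.0, -0.0, -0.219] -> [ 565.5 -230.   233.2]
 lin [-0.747, 0.951, 0.22] rot [-0.0, -0.0, -0.218] -> [ 578.  -410.9  200.1]
```

View pics/w12.png

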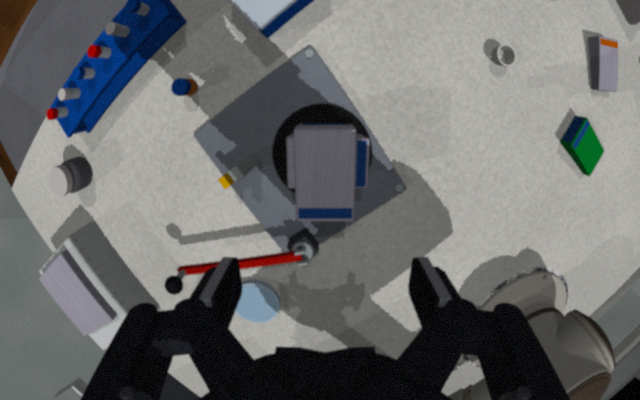

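```bash
sed -i 's#max()/140#max()/130#' h.py
python3 -c "
from h import *
plan([(552,-5,275,-.05),(560,-140,250,.5),(570,-275,225,1.),(578,-411,200,1.43)])"
```

```text
at [540.8 132.1 299.4] w 85.1 F [-0.  -0.4  0. ] t 48.4 j6 2.31
 lin [0.604, 0.69, 0.162] rot [-0.0, 0.0, -0.187] -> [551.9  -5.  275.1]
 lin [0.05, 0.448, 0.083] rot [-0.0, -0.0, -0.088] -> [556.  -72.5 262.6]
 lin [-0.075, 0.445, 0.083] rot [-0.0, -0.0, -0.087] -> [ 560.  -140.1  250.1]
 lin [-0.372, 0.822, 0.166] rot [-0.0, -0.0, -0.159] -> [ 570.  -275.   225.1]
 lin [-0.733, 0.536, 0.166] rot [-0.0, -0.0, -0.137] -> [ 578.1 -411.   200.1]
```

```bash
python3 -m pendant '{"linear":[[0.06,0.07,0.02],[0.18,0.2,0.05],[0.32,0.36,0.09],[0.46,0.52,0.13],[0.604,0.69,0.162]],"rot":[[0,0,-0.02],[0,0,-0.055],[0,0,-0.1],[0,0,-0.145],[0,0,-0.187]],"claw":[-1,-1,-1,-1,-1]}' 60
python3 -m pendant '{"linear":[[0.02,0.18,0.03],[0.04,0.36,0.066],[0.06,0.54,0.1],[0.08,0.72,0.133],[0.098,0.896,0.166]],"rot":[[0,0,-0.035],[0,0,-0.07],[0,0,-0.105],[0,0,-0.14],[0,0,-0.175]],"claw":[-1,-1,-1,-1,-1]}'
python3 -m pendant '{"linear":[[-0.07,0.165,0.03],[-0.15,0.33,0.066],[-0.22,0.49,0.1],[-0.3,0.66,0.133],[-0.372,0.822,0.166]],"rot":[[0,0,-0.03],[0,0,-0.06],[0,0,-0.095],[0,0,-0.13],[0,0,-0.159]],"claw":[-1,-1,-1,-1,-1]}'
python3 -m pendant '{"linear":[[-0.17,0.12,0.04],[-0.35,0.25,0.08],[-0.52,0.38,0.12],[-0.66,0.48,0.15],[-0.733,0.536,0.166]],"rot":[[0,0,-0.035],[0,0,-0.07],[0,0,-0.1],[0,0,-0.13],[0,0,-0.137]],"claw":[-1,-1,-1,-1,-1]}'
python3 -m pendant '{"linear":[[0,0,0],[0,0,0],[0,0,0],[0,0,0],[0,0,0]],"rot":[[0,0,0],[0,0,0],[0,0,0],[0,0,0],[0,0,0]],"claw":[-1,-1,-1,-1,-1]}'
python3 - <<'E'
from h import *
p,d,X=look("w13")
o=[o for o in comps(p,X,minpts=300,box=(300,700,-520,0)) if o['L']>80]
for i in o:print(i)
c=[i for i in o if abs(i['xy'][0]-578)<25][0]
w=(*c['xy'],0,c['yaw']+np.pi);w1=(w[0],w[1],70,w[3]);plan([w1,w])
E
```

```text
time_s: 49.02
ee_pos: [551.6, -5.6, 274.3]
tcp_rot: [[0.999, -0.045, -0.001], [-0.045, -0.999, 0.001], [-0.001, -0.001, -1.0]]
wrist_force: [-0.8, 1.0, -0.2]
width: 85.6
time_s: 49.65
ee_pos: [559.6, -140.5, 249.4]
tcp_rot: [[0.876, 0.482, -0.001], [0.482, -0.876, 0.001], [-0.0, -0.001, -1.0]]
wrist_force: [0.2, -0.5, -0.1]
width: 85.3
time_s: 50.28
ee_pos: [569.7, -275.4, 224.3]
tcp_rot: [[0.538, 0.843, -0.001], [0.843, -0.538, 0.001], [0.0, -0.001, -1.0]]
wrist_force: [0.1, -0.4, -0.7]
width: 85.6
time_s: 50.9
ee_pos: [577.8, -411.4, 198.9]
tcp_rot: [[0.141, 0.99, -0.001], [0.99, -0.141, 0.001], [0.001, -0.001, -1.0]]
wrist_force: [0.3, 1.8, 0.2]
width: 85.5
time_s: 51.52
ee_pos: [578.1, -410.6, 200.2]
tcp_rot: [[0.141, 0.99, -0.0], [0.99, -0.141, 0.001], [0.001, -0.0, -1.0]]
wrist_force: [-0.2, 0.8, 0.3]
width: 85.6
{'xy': array([ 579.2, -412.4]), 'L': np.float32(101.0), 'W': 63.9, 'yaw': np.float32(-1.724), 'hue': np.float64(108.0), 'ns': 509, 'z': 26.4, 'slope': np.float64(0.127), 'px': array([326., 177.]), 'n': 5630}
{'xy': array([ 396.5, -402.6]), 'L': np.float32(102.3), 'W': 65.6, 'yaw': np.float32(-0.508), 'hue': np.float64(14.0), 'ns': 514, 'z': 26.6, 'slope': np.float64(0.106), 'px': array([175., 194.]), 'n': 3892}
at [ 578.1 -410.7  200.1] w 85.3 F [-0.7 -0.1  0.5] t 51.6 j6 -0.58
 lin [-0.005, 0.005, 0.434] rot [-0.0, -0.0, 0.002] -> [ 578.7 -411.5  135. ]
 lin [-0.006, 0.004, 0.434] rot [-0.0, -0.0, 0.002] -> [ 579.1 -412.4   69.9]
 lin [-0.0, 0.0, 0.466] rot [-0.0, -0.0, -0.0] -> [ 579.1 -412.4    0. ]
```

```bash
python3 -m pendant '{"linear":[[-0.011,0.009,0.1],[-0.011,0.009,0.3],[-0.011,0.009,0.5],[-0.011,0.009,0.7],[-0.011,0.009,0.868]],"rot":[[0,0,0.004],[0,0,0.004],[0,0,0.004],[0,0,0.004],[0,0,0.004]],"claw":[-1,-1,-1,-1,-1]}' 60
python3 -m pendant '{"linear":[[0,0,0.12],[0,0,0.24],[0,0,0.34],[0,0,0.42],[0,0,0.467]],"rot":[[0,0,0],[0,0,0],[0,0,0],[0,0,0],[0,0,0]],"claw":[-1,-1,-1,-1,-1]}'
python3 -m pendant '{"linear":[[0,0,0],[0,0,0],[0,0,0],[0,0,0],[0,0,0]],"rot":[[0,0,0],[0,0,0],[0,0,0],[0,0,0],[0,0,0]],"claw":[-0.7,-0.5,-0.3,0,0]}' 60
python3 -m pendant '{"linear":[[0,0,-0.06],[0,0,-0.25],[0,0,-0.48],[0,0,-0.72],[0,0,-0.92]],"rot":[[0,0,0],[0,0,0],[0,0,0],[0,0,0],[0,0,0]],"claw":[0,0,0,0,0]}' 60
python3 -c "
from h import *
plan([(570,-276,165,1.3),(561,-141,190,1.18),(552,-6,200,1.05),(544.3,129.5,200,.932),(544.3,129.5,140,.932)])"
```

```text
time_s: 52.2
ee_pos: [578.6, -412.2, 67.3]
tcp_rot: [[0.154, 0.988, -0.001], [0.988, -0.154, 0.002], [0.002, -0.002, -1.0]]
wrist_force: [0.1, -0.1, -0.3]
width: 85.4
time_s: 52.82
ee_pos: [579.0, -412.5, -0.9]
tcp_rot: [[0.154, 0.988, -0.0], [0.988, -0.154, 0.001], [0.001, -0.001, -1.0]]
wrist_force: [-0.1, 0.2, 0.1]
width: 85.2
time_s: 53.45
ee_pos: [579.3, -412.7, 0.7]
tcp_rot: [[0.154, 0.988, 0.0], [0.988, -0.154, 0.0], [0.0, 0.0, -1.0]]
wrist_force: [-1.9, 1.3, 5.2]
width: 62.7
time_s: 54.08
ee_pos: [579.1, -412.6, 139.6]
tcp_rot: [[0.154, 0.988, 0.0], [0.988, -0.154, 0.001], [0.001, 0.0, -1.0]]
wrist_force: [-0.1, -0.8, -5.6]
width: 62.9
at [ 579.1 -412.6  139.6] w 62.9 F [-0.1 -0.8 -5.6] t 54.1 j6 -0.57
 lin [0.445, -0.1, -0.085] rot [0.0, -0.0, 0.019] -> [ 574.5 -344.3  152.4]
 lin [0.439, -0.126, -0.084] rot [0.0, -0.0, 0.018] -> [ 570. -276.  165.]
 lin [0.851, -0.298, -0.166] rot [0.0, -0.0, 0.038] -> [ 561. -141.  190.]
 lin [0.81, -0.398, -0.066] rot [0.0, -0.0, 0.042] -> [552.   -5.9 199.9]
 lin [0.757, -0.494, -0.0] rot [-0.0, -0.0, 0.037] -> [544.3 129.4 200. ]
 lin [0.0, -0.0, 0.4] rot [-0.0, -0.0, 0.0] -> [544.3 129.5 140. ]
```

```bash
python3 -m pendant '{"linear":[[0.08,-0.02,-0.02],[0.24,-0.055,-0.05],[0.44,-0.1,-0.09],[0.66,-0.15,-0.13],[0.89,-0.2,-0.169]],"rot":[[0,0,0.005],[0,0,0.01],[0,0,0.02],[0,0,0.03],[0,0,0.037]],"claw":[0,0,0,0,0]}' 60
python3 -m pendant '{"linear":[[0.17,-0.06,-0.03],[0.34,-0.12,-0.066],[0.51,-0.18,-0.1],[0.68,-0.24,-0.13],[0.851,-0.298,-0.166]],"rot":[[0,0,0.008],[0,0,0.016],[0,0,0.024],[0,0,0.032],[0,0,0.038]],"claw":[0,0,0,0,0]}'
python3 -m pendant '{"linear":[[0.16,-0.08,-0.02],[0.32,-0.16,-0.03],[0.49,-0.24,-0.045],[0.65,-0.32,-0.06],[0.81,-0.398,-0.066]],"rot":[[0,0,0.008],[0,0,0.016],[0,0,0.025],[0,0,0.033],[0,0,0.042]],"claw":[0,0,0,0,0]}'
python3 -m pendant '{"linear":[[0.18,-0.12,0],[0.36,-0.235,0],[0.53,-0.345,0],[0.67,-0.44,0],[0.757,-0.494,0]],"rot":[[0,0,0.008],[0,0,0.016],[0,0,0.025],[0,0,0.033],[0,0,0.037]],"claw":[0,0,0,0,0]}'
python3 -m pendant '{"linear":[[0,0,0.04],[0,0,0.12],[0,0,0.22],[0,0,0.32],[0,0,0.36]],"rot":[[0,0,0],[0,0,0],[0,0,0],[0,0,0],[0,0,0]],"claw":[0,0,0,0,0]}'
python3 -c "
from h import *
plan([(544.3,129.5,134,.932),(544.3,129.5,129.5,.932)])"
```

```text
time_s: 54.7
ee_pos: [569.2, -274.0, 161.6]
tcp_rot: [[0.269, 0.963, -0.002], [0.963, -0.269, 0.002], [0.002, -0.003, -1.0]]
wrist_force: [0.3, -0.7, -4.6]
width: 62.9
time_s: 55.32
ee_pos: [560.0, -139.4, 186.7]
tcp_rot: [[0.381, 0.925, -0.002], [0.925, -0.381, 0.002], [0.001, -0.003, -1.0]]
wrist_force: [0.9, -0.3, -5.5]
width: 62.7
time_s: 55.95
ee_pos: [550.9, -4.6, 196.8]
tcp_rot: [[0.499, 0.866, -0.002], [0.866, -0.499, 0.001], [0.0, -0.002, -1.0]]
wrist_force: [1.0, -1.0, -4.9]
width: 63.2
time_s: 56.58
ee_pos: [542.9, 130.9, 196.8]
tcp_rot: [[0.596, 0.803, -0.002], [0.803, -0.596, 0.001], [-0.001, -0.003, -1.0]]
wrist_force: [-0.7, 0.1, -5.7]
width: 62.7
time_s: 57.2
ee_pos: [543.8, 129.0, 142.8]
tcp_rot: [[0.596, 0.803, -0.002], [0.803, -0.596, 0.001], [-0.001, -0.002, -1.0]]
wrist_force: [0.4, 0.2, -5.4]
width: 62.6
at [543.8 129.  142.8] w 62.6 F [ 0.4  0.2 -5.4] t 57.2 j6 0.73
 lin [0.005, 0.0, 0.059] rot [-0.001, 0.0, 0.0] -> [544.3 129.6 134. ]
 lin [-0.0, 0.0, 0.03] rot [0.0, 0.0, 0.0] -> [544.3 129.6 129.5]
```

```bash
python3 -m pendant '{"linear":[[0.005,0,0.03],[0.005,0,0.05],[0.005,0,0.065],[0.005,0,0.075],[0.005,0,0.08]],"rot":[[-0.001,0,0],[-0.001,0,0],[-0.001,0,0],[-0.001,0,0],[-0.001,0,0]],"claw":[0,0,0,0,0]}' 40
python3 -m pendant '{"linear":[[0,0,0.002],[0,0,0.004],[0,0,0.006],[0,0,0.007],[0,0,0.007]],"rot":[[0,0,0],[0,0,0],[0,0,0],[0,0,0],[0,0,0]],"claw":[0,0,0,0,0]}' 40
python3 -c "
from h import *
plan([(544.3,129.5,129.5,.932)])"
```

```text
time_s: 57.82
ee_pos: [544.8, 129.9, 132.4]
tcp_rot: [[0.596, 0.803, 0.002], [0.803, -0.596, -0.001], [0.001, 0.003, -1.0]]
wrist_force: [-0.0, -0.3, -6.3]
width: 63.1
time_s: 58.45
ee_pos: [544.8, 129.9, 131.4]
tcp_rot: [[0.596, 0.803, 0.002], [0.803, -0.596, -0.001], [0.001, 0.002, -1.0]]
wrist_force: [0.5, 0.1, -5.5]
width: 63.0
at [544.8 129.9 131.4] w 63.0 F [ 0.5  0.1 -5.5] t 58.5 j6 0.74
 lin [-0.004, -0.001, 0.012] rot [0.001, -0.0, 0.0] -> [544.3 129.5 129.6]
```

```bash
python3 -m pendant '{"linear":[[-0.004,0,0.003],[-0.004,0,0.006],[-0.004,0,0.009],[-0.004,0,0.011],[-0.004,0,0.011]],"rot":[[0,0,0],[0,0,0],[0,0,0],[0,0,0],[0,0,0]],"claw":[0,0,0,0,0]}' 40
python3 -c "
from h import *
plan([(544.3,129.5,129.5,.932)])"
```

```text
time_s: 59.08
ee_pos: [544.4, 129.4, 130.7]
tcp_rot: [[0.596, 0.803, 0.003], [0.803, -0.596, -0.001], [0.001, 0.003, -1.0]]
wrist_force: [-5.7, -1.6, 10.7]
width: 62.9
at [544.4 129.4 130.7] w 62.9 F [-5.7 -1.6 10.7] t 59.1 j6 0.73
 lin [-0.0, -0.001, 0.008] rot [0.001, -0.0, 0.0] -> [544.3 129.5 129.5]
```

```bash
python3 -m pendant '{"linear":[[0,0,0],[0,0,0],[0,0,0],[0,0,0],[0,0,0]],"rot":[[0,0,0],[0,0,0],[0,0,0],[0,0,0],[0,0,0]],"claw":[-0.4,-0.7,-1,-1,-1]}' 60
python3 -m pendant '{"linear":[[0,0,-0.05],[0,0,-0.2],[0,0,-0.45],[0,0,-0.7],[0,0,-0.95]],"rot":[[0,0,0],[0,0,0],[0,0,0],[0,0,0],[0,0,0]],"claw":[-1,-1,-1,-1,-1]}'
python3 -m pendant '{"linear":[[0,0,-0.1],[0,0,-0.2],[0,0,-0.26],[0,0,-0.3],[0,0,-0.3]],"rot":[[0,0,0],[0,0,0],[0,0,0],[0,0,0],[0,0,0]],"claw":[-1,-1,-1,-1,-1]}'
python3 - <<'E'
from h import *
p,d,X=look("w14")
for o in comps(p,X,lo=145,hi=170,box=(450,640,30,230),minpts=100):print(o)
p,d,X=cloud("top")
for o in comps(p,X,minpts=150,box=(250,750,-500,50)):print(o)
plan([(510,0,290,.55),(475,-125,270,.2),(435,-260,240,-.15),(396.5,-402.6,200,-.512)])
E
```

```text
time_s: 59.7
ee_pos: [544.4, 129.4, 129.7]
tcp_rot: [[0.596, 0.803, 0.002], [0.803, -0.596, -0.001], [0.001, 0.002, -1.0]]
wrist_force: [0.3, 0.1, 0.6]
width: 85.4
time_s: 60.32
ee_pos: [543.9, 129.6, 274.0]
tcp_rot: [[0.596, 0.803, 0.003], [0.803, -0.596, -0.001], [0.001, 0.003, -1.0]]
wrist_force: [0.0, -0.6, 0.8]
width: 84.9
time_s: 60.95
ee_pos: [544.0, 129.6, 317.1]
tcp_rot: [[0.596, 0.803, 0.002], [0.803, -0.596, -0.001], [0.0, 0.002, -1.0]]
wrist_force: [-0.0, 0.5, -0.9]
width: 85.4
{'xy': array([544.5, 129.7]), 'L': np.float32(100.1), 'W': 64.3, 'yaw': np.float32(-2.209), 'hue': np.float64(108.0), 'ns': 547, 'z': 156.3, 'slope': np.float64(0.126), 'px': array([325., 179.]), 'n': 6091}
{'xy': array([ 397.5, -403.1]), 'L': np.float32(101.4), 'W': 65.4, 'yaw': np.float32(-0.517), 'hue': np.float64(11.0), 'ns': 34, 'z': 27.4, 'slope': np.float64(0.114), 'px': array([398., 249.]), 'n': 483}
{'xy': array([ 294. , -269.5]), 'L': np.float32(100.0), 'W': 64.7, 'yaw': np.float32(0.324), 'hue': np.float64(66.0), 'ns': 394, 'z': 27.8, 'slope': np.float64(0.125), 'px': array([361., 276.]), 'n': 472}
at [543.9 129.6 316.6] w 85.4 F [-0.8 -0.7  0. ] t 61.0 j6 0.73
 lin [-0.828, 0.333, 0.178] rot [0.001, -0.0, 0.122] -> [510.1   0.  290. ]
 lin [-0.635, 0.589, 0.132] rot [-0.0, 0.0, 0.111] -> [ 475.  -125.   270.1]
 lin [-0.44, 0.829, 0.199] rot [-0.0, 0.0, 0.112] -> [ 435.1 -260.   240.1]
 lin [-0.055, 0.489, 0.133] rot [-0.0, 0.0, 0.057] -> [ 415.9 -331.3  220. ]
 lin [0.032, 0.492, 0.133] rot [-0.0, 0.0, 0.058] -> [ 396.5 -402.6  200. ]
```

```bash
python3 -m pendant '{"linear":[[-0.08,0.03,0.02],[-0.23,0.09,0.05],[-0.42,0.17,0.09],[-0.62,0.25,0.13],[-0.828,0.333,0.178]],"rot":[[0,0,0.015],[0,0,0.035],[0,0,0.065],[0,0,0.095],[0,0,0.122]],"claw":[-1,-1,-1,-1,-1]}' 60
python3 -m pendant '{"linear":[[-0.13,0.12,0.026],[-0.25,0.235,0.053],[-0.38,0.35,0.08],[-0.51,0.47,0.106],[-0.635,0.589,0.132]],"rot":[[0,0,0.022],[0,0,0.044],[0,0,0.067],[0,0,0.09],[0,0,0.111]],"claw":[-1,-1,-1,-1,-1]}'
python3 -m pendant '{"linear":[[-0.09,0.166,0.04],[-0.18,0.33,0.08],[-0.26,0.5,0.12],[-0.35,0.66,0.16],[-0.44,0.829,0.199]],"rot":[[0,0,0.022],[0,0,0.044],[0,0,0.067],[0,0,0.09],[0,0,0.112]],"claw":[-1,-1,-1,-1,-1]}'
python3 -m pendant '{"linear":[[-0.03,0.22,0.06],[-0.06,0.45,0.12],[-0.08,0.68,0.18],[-0.1,0.87,0.24],[-0.113,0.978,0.267]],"rot":[[0,0,0.025],[0,0,0.05],[0,0,0.08],[0,0,0.1],[0,0,0.115]],"claw":[-1,-1,-1,-1,-1]}'
python3 -m pendant '{"linear":[[0,0,0],[0,0,0],[0,0,0],[0,0,0],[0,0,0]],"rot":[[0,0,0],[0,0,0],[0,0,0],[0,0,0],[0,0,0]],"claw":[-1,-1,-1,-1,-1]}'
python3 - <<'E'
from h import *
p,d,X=look("w15")
o=[o for o in comps(p,X,minpts=300,box=(300,700,-520,0)) if o['L']>80]
for i in o:print(i)
c=[i for i in o if abs(i['xy'][1]+402)<25][0]
w=(*c['xy'],0,c['yaw']);w1=(w[0],w[1],70,w[3]);plan([w1,w])
E
```

```text
time_s: 61.68
ee_pos: [509.4, -1.4, 290.0]
tcp_rot: [[0.855, 0.518, 0.002], [0.518, -0.855, -0.001], [0.001, 0.002, -1.0]]
wrist_force: [0.1, -0.3, -0.3]
width: 85.6
time_s: 62.3
ee_pos: [474.2, -126.3, 270.3]
tcp_rot: [[0.981, 0.195, 0.002], [0.195, -0.981, -0.001], [0.002, 0.001, -1.0]]
wrist_force: [0.2, -0.0, 0.9]
width: 85.5
time_s: 62.92
ee_pos: [434.2, -261.2, 240.4]
tcp_rot: [[0.988, -0.155, 0.002], [-0.155, -0.988, -0.001], [0.002, 0.001, -1.0]]
wrist_force: [0.7, 0.1, 0.2]
width: 85.6
time_s: 63.55
ee_pos: [395.3, -403.7, 200.0]
tcp_rot: [[0.869, -0.494, 0.001], [-0.494, -0.869, -0.0], [0.001, -0.001, -1.0]]
wrist_force: [0.5, 0.5, 0.8]
width: 85.2
time_s: 64.18
ee_pos: [396.8, -402.4, 201.1]
tcp_rot: [[0.872, -0.49, 0.002], [-0.49, -0.872, -0.001], [0.003, -0.0, -1.0]]
wrist_force: [0.3, -0.7, -0.9]
width: 85.3
{'xy': array([ 397. , -403.6]), 'L': np.float32(99.5), 'W': 64.3, 'yaw': np.float32(-0.512), 'hue': np.float64(14.0), 'ns': 670, 'z': 27.2, 'slope': np.float64(0.122), 'px': array([326., 174.]), 'n': 5325}
at [ 396.7 -402.5  201.1] w 85.3 F [ 0.2 -0.5  0.3] t 64.2 j6 1.15
 lin [0.002, 0.003, 0.437] rot [-0.0, -0.0, 0.0] -> [ 396.9 -403.1  135.5]
 lin [0.001, 0.003, 0.437] rot [-0.0, -0.001, 0.0] -> [ 397.  -403.6   70. ]
 lin [0.0, -0.0, 0.467] rot [-0.0, 0.0, 0.0] -> [ 3.969e+02 -4.036e+02 -1.000e-01]
```

```bash
python3 -m pendant '{"linear":[[0.003,0.006,0.1],[0.003,0.006,0.3],[0.003,0.006,0.5],[0.003,0.006,0.7],[0.003,0.006,0.874]],"rot":[[0,0,0],[0,0,0],[0,0,0],[0,0,0],[0,0,0]],"claw":[-1,-1,-1,-1,-1]}' 60
python3 -m pendant '{"linear":[[0,0,0.12],[0,0,0.24],[0,0,0.34],[0,0,0.42],[0,0,0.467]],"rot":[[0,0,0],[0,0,0],[0,0,0],[0,0,0],[0,0,0]],"claw":[-1,-1,-1,-1,-1]}'
python3 -m pendant '{"linear":[[0,0,0],[0,0,0],[0,0,0],[0,0,0],[0,0,0]],"rot":[[0,0,0],[0,0,0],[0,0,0],[0,0,0],[0,0,0]],"claw":[-0.7,-0.5,-0.3,0,0]}' 60
python3 -m pendant '{"linear":[[0,0,-0.06],[0,0,-0.25],[0,0,-0.48],[0,0,-0.72],[0,0,-0.92]],"rot":[[0,0,0],[0,0,0],[0,0,0],[0,0,0],[0,0,0]],"claw":[0,0,0,0,0]}' 60
python3 -c "
from h import *
plan([(420,-300,180,-.25),(463,-165,210,.15),(505,-20,235,.55),(543.9,128.9,235,.932),(543.9,128.9,185,.932,-.119)])"
```

```text
time_s: 64.85
ee_pos: [396.4, -403.3, 67.6]
tcp_rot: [[0.872, -0.49, 0.001], [-0.49, -0.872, 0.0], [0.001, -0.001, -1.0]]
wrist_force: [-0.8, -0.4, -0.2]
width: 85.2
time_s: 65.47
ee_pos: [397.0, -403.8, -0.8]
tcp_rot: [[0.872, -0.49, 0.002], [-0.49, -0.872, -0.001], [0.002, -0.0, -1.0]]
wrist_force: [-0.6, 0.0, -0.6]
width: 85.6
time_s: 66.1
ee_pos: [397.3, -404.0, 0.7]
tcp_rot: [[0.872, -0.49, 0.003], [-0.49, -0.872, -0.002], [0.004, 0.0, -1.0]]
wrist_force: [-0.4, 2.7, 5.5]
width: 62.7
time_s: 66.72
ee_pos: [396.7, -403.7, 139.8]
tcp_rot: [[0.872, -0.49, 0.003], [-0.49, -0.872, -0.002], [0.003, 0.0, -1.0]]
wrist_force: [0.7, -0.1, -4.1]
width: 62.5
at [ 396.7 -403.7  139.8] w 62.5 F [ 0.7 -0.1 -4.1] t 66.7 j6 1.15
 lin [-0.202, -0.679, -0.269] rot [0.0, -0.001, -0.083] -> [ 420.1 -300.   180.1]
 lin [0.027, -0.471, -0.1] rot [0.0, 0.0, -0.064] -> [ 441.6 -232.6  195. ]
 lin [0.12, -0.457, -0.1] rot [0.0, 0.0, -0.064] -> [ 463. -165.  210.]
 lin [0.211, -0.457, -0.084] rot [0.0, 0.0, -0.064] -> [484.  -92.5 222.5]
 lin [0.298, -0.405, -0.083] rot [0.0, 0.0, -0.063] -> [505.1 -20.  234.9]
 lin [0.739, -0.712, -0.001] rot [0.0, 0.0, -0.122] -> [543.8 128.9 235. ]
 lin [0.0, 0.0, 0.333] rot [0.0, -0.038, 0.0] -> [543.8 128.9 185. ]
```

```bash
python3 -m pendant '{"linear":[[-0.02,-0.07,-0.03],[-0.06,-0.2,-0.08],[-0.11,-0.36,-0.14],[-0.16,-0.53,-0.21],[-0.202,-0.679,-0.269]],"rot":[[0,0,-0.008],[0,0,-0.025],[0,0,-0.045],[0,0,-0.065],[0,-0.001,-0.083]],"claw":[0,0,0,0,0]}' 60
python3 -m pendant '{"linear":[[0.005,-0.1,-0.02],[0.01,-0.19,-0.04],[0.015,-0.28,-0.06],[0.02,-0.38,-0.08],[0.027,-0.471,-0.1]],"rot":[[0,0,-0.013],[0,0,-0.026],[0,0,-0.038],[0,0,-0.051],[0,0,-0.064]],"claw":[0,0,0,0,0]}'
python3 -m pendant '{"linear":[[0.024,-0.09,-0.02],[0.048,-0.18,-0.04],[0.072,-0.27,-0.06],[0.096,-0.37,-0.08],[0.12,-0.457,-0.1]],"rot":[[0,0,-0.013],[0,0,-0.026],[0,0,-0.038],[0,0,-0.051],[0,0,-0.064]],"claw":[0,0,0,0,0]}'
python3 -m pendant '{"linear":[[0.04,-0.09,-0.02],[0.08,-0.18,-0.04],[0.126,-0.27,-0.05],[0.17,-0.37,-0.07],[0.211,-0.457,-0.084]],"rot":[[0,0,-0.013],[0,0,-0.026],[0,0,-0.038],[0,0,-0.051],[0,0,-0.064]],"claw":[0,0,0,0,0]}'
python3 -m pendant '{"linear":[[0.06,-0.08,-0.02],[0.12,-0.16,-0.04],[0.18,-0.24,-0.05],[0.24,-0.32,-0.07],[0.298,-0.405,-0.083]],"rot":[[0,0,-0.013],[0,0,-0.026],[0,0,-0.038],[0,0,-0.051],[0,0,-0.063]],"claw":[0,0,0,0,0]}'
python3 -m pendant '{"linear":[[0.17,-0.16,0],[0.35,-0.34,0],[0.53,-0.51,0],[0.67,-0.65,0],[0.739,-0.712,0]],"rot":[[0,0,-0.03],[0,0,-0.06],[0,0,-0.09],[0,0,-0.11],[0,0,-0.122]],"claw":[0,0,0,0,0]}'
python3 -m pendant '{"linear":[[0,0,0.03],[0,0,0.1],[0,0,0.18],[0,0,0.26],[0,0,0.3]],"rot":[[0,-0.01,0],[0,-0.02,0],[0,-0.03,0],[0,-0.038,0],[0,-0.038,0]],"claw":[0,0,0,0,0]}'
python3 -c "
from h import *
plan([(543.9,128.9,165,.932,-.119),(543.9,128.9,157.5,.932,-.119)])"
```

```text
time_s: 67.35
ee_pos: [420.3, -297.4, 178.2]
tcp_rot: [[0.97, -0.244, -0.001], [-0.244, -0.97, 0.001], [-0.001, -0.001, -1.0]]
wrist_force: [1.1, -1.0, -5.0]
width: 62.9
time_s: 67.97
ee_pos: [441.9, -231.8, 193.2]
tcp_rot: [[0.999, -0.048, -0.001], [-0.048, -0.999, 0.0], [-0.001, -0.0, -1.0]]
wrist_force: [-0.6, 0.3, -4.2]
width: 62.7
time_s: 68.6
ee_pos: [463.4, -164.0, 208.3]
tcp_rot: [[0.988, 0.153, -0.001], [0.153, -0.988, 0.0], [-0.001, -0.0, -1.0]]
wrist_force: [-1.0, 0.1, -3.9]
width: 62.5
time_s: 69.22
ee_pos: [484.4, -91.4, 220.9]
tcp_rot: [[0.938, 0.347, -0.001], [0.347, -0.938, 0.0], [-0.0, -0.0, -1.0]]
wrist_force: [-0.3, 0.1, -3.6]
width: 63.0
time_s: 69.85
ee_pos: [505.5, -19.1, 233.3]
tcp_rot: [[0.851, 0.524, -0.001], [0.524, -0.851, 0.0], [-0.0, -0.0, -1.0]]
wrist_force: [0.1, 0.2, -3.8]
width: 62.7
time_s: 70.47
ee_pos: [544.0, 130.7, 233.0]
tcp_rot: [[0.592, 0.806, -0.001], [0.806, -0.592, 0.0], [-0.0, -0.001, -1.0]]
wrist_force: [-0.6, -0.7, -4.0]
width: 62.9
time_s: 71.1
ee_pos: [543.7, 128.9, 186.8]
tcp_rot: [[0.591, 0.803, -0.073], [0.798, -0.596, -0.096], [-0.121, -0.002, -0.993]]
wrist_force: [0.6, -1.0, -3.6]
width: 62.8
at [543.7 128.9 186.8] w 62.8 F [ 0.6 -1.  -3.6] t 71.1 j6 0.79
 lin [0.019, 0.001, 0.144] rot [-0.001, 0.001, 0.0] -> [543.9 129.  165. ]
 lin [0.005, 0.0, 0.05] rot [0.0, -0.0, 0.0] -> [543.8 128.9 157.4]
```

```bash
python3 -m pendant '{"linear":[[0.005,0,0.03],[0.01,0,0.07],[0.015,0,0.11],[0.019,0,0.135],[0.019,0,0.15]],"rot":[[0,0.001,0],[0,0.001,0],[0,0.001,0],[0,0.001,0],[-0.001,0.001,0]],"claw":[0,0,0,0,0]}' 40
python3 -m pendant '{"linear":[[0,0,0.008],[0.002,0,0.016],[0.003,0,0.024],[0.004,0,0.03],[0.004,0,0.034]],"rot":[[0,0,0],[0,0,0],[0,0,0],[0,0,0],[0,0,0]],"claw":[0,0,0,0,0]}' 40
python3 -c "
from h import *
plan([(543.9,128.9,157.5,.932,-.119)])"
```

```text
time_s: 71.72
ee_pos: [543.9, 129.0, 165.3]
tcp_rot: [[0.592, 0.803, -0.067], [0.798, -0.595, -0.095], [-0.116, 0.003, -0.993]]
wrist_force: [-0.4, 0.3, -4.3]
width: 63.0
time_s: 72.35
ee_pos: [544.0, 129.0, 160.3]
tcp_rot: [[0.592, 0.803, -0.067], [0.798, -0.595, -0.095], [-0.116, 0.003, -0.993]]
wrist_force: [0.1, -0.2, -4.2]
width: 62.8
at [544.  129.  160.3] w 62.8 F [ 0.1 -0.2 -4.2] t 72.3 j6 0.79
 lin [0.001, -0.0, 0.019] rot [0.001, -0.001, 0.0] -> [543.9 128.8 157.5]
```

```bash
python3 -m pendant '{"linear":[[0,0,0.004],[0,0,0.008],[0,0,0.012],[0,0,0.015],[0,0,0.017]],"rot":[[0.001,-0.001,0],[0.001,-0.001,0],[0.001,-0.001,0],[0.001,-0.001,0],[0.001,-0.001,0]],"claw":[0,0,0,0,0]}' 40
python3 -c "
from h import *
plan([(543.9,128.9,157.5,.932,-.119)])"
```

```text
time_s: 72.97
ee_pos: [543.9, 128.9, 158.8]
tcp_rot: [[0.591, 0.803, -0.071], [0.798, -0.596, -0.095], [-0.119, 0.0, -0.993]]
wrist_force: [-3.4, 0.3, 10.0]
width: 62.8
at [543.9 128.9 158.8] w 62.8 F [-3.4  0.3 10. ] t 73.0 j6 0.79
 lin [0.001, -0.0, 0.009] rot [0.0, -0.0, 0.0] -> [543.9 128.8 157.4]
```

```bash
python3 -m pendant '{"linear":[[0,0,0],[0,0,0],[0,0,0],[0,0,0],[0,0,0]],"rot":[[0,0,0],[0,0,0],[0,0,0],[0,0,0],[0,0,0]],"claw":[-0.4,-0.7,-1,-1,-1]}' 40
python3 -m pendant '{"linear":[[0,0,-0.05],[0,0,-0.2],[0,0,-0.45],[0,0,-0.7],[0,0,-0.95]],"rot":[[0,0,0],[0,0,0],[0,0,0],[0,0,0],[0,0,0]],"claw":[-1,-1,-1,-1,-1]}'
python3 -m pendant '{"linear":[[-0.03,0,-0.05],[-0.06,0,-0.1],[-0.09,0,-0.15],[-0.11,0,-0.2],[-0.11,0,-0.2]],"rot":[[0,0.01,0],[0,0.02,0],[0,0.03,0],[0,0.038,0],[0,0.038,0]],"claw":[-1,-1,-1,-1,-1]}'
python3 - <<'E'
from h import *
p,d,X=look("w16")
for o in comps(p,X,lo=178,hi=200,box=(450,640,30,230),minpts=100):print(o)
cradle(p,X)
plan([(538,260,300,1.0),(543,405.5,230,1.114)])
E
```

```text
time_s: 73.6
ee_pos: [543.8, 128.8, 157.8]
tcp_rot: [[0.591, 0.803, -0.072], [0.798, -0.596, -0.095], [-0.119, -0.001, -0.993]]
wrist_force: [0.2, 0.5, -0.3]
width: 85.3
time_s: 74.22
ee_pos: [553.9, 142.5, 301.1]
tcp_rot: [[0.591, 0.803, -0.071], [0.798, -0.596, -0.095], [-0.119, -0.0, -0.993]]
wrist_force: [-0.5, 0.0, -0.5]
width: 85.1
time_s: 74.85
ee_pos: [546.2, 131.6, 331.8]
tcp_rot: [[0.596, 0.803, 0.001], [0.803, -0.596, 0.001], [0.001, 0.0, -1.0]]
wrist_force: [-0.3, -0.3, 0.4]
width: 85.6
{'xy': array([544.3, 129.5]), 'L': np.float32(101.2), 'W': 64.3, 'yaw': np.float32(0.931), 'hue': np.float64(14.0), 'ns': 743, 'z': 184.7, 'slope': np.float64(0.006), 'px': array([324., 184.]), 'n': 6427}
red yaw 1.1082522 at [499.62833 316.58118] x 453.1570572562192 549.5502985886036 z [60.9 64.  65.4]
dark knob [543.51528176 379.96319915 107.96521006]
at [546.3 131.8 331.2] w 85.3 F [ 0.4 -0.2  0.1] t 74.9 j6 0.74
 lin [0.654, -0.554, 0.208] rot [-0.0, 0.0, -0.022] -> [538.  260.1 300. ]
 lin [0.834, -0.495, 0.467] rot [-0.0, -0.0, -0.036] -> [542.9 405.5 230. ]
```

View pics/w16.png

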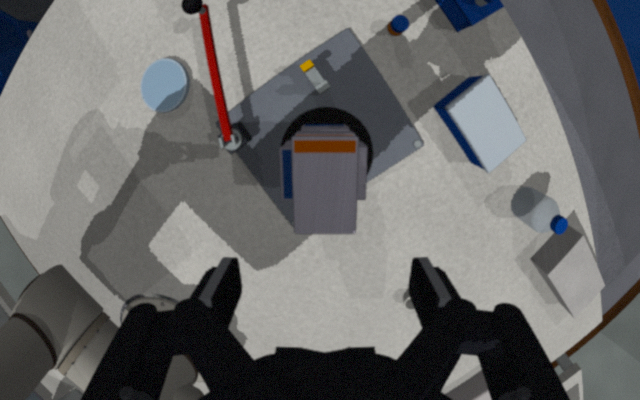

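```bash
python3 -m pendant '{"linear":[[0.06,-0.05,0],[0.18,-0.15,0],[0.33,-0.28,0.05],[0.49,-0.41,0.12],[0.654,-0.554,0.208]],"rot":[[0,0,0],[0,0,-0.005],[0,0,-0.01],[0,0,-0.015],[0,0,-0.022]],"claw":[-1,-1,-0.8,-0.6,-0.5]}' 40
python3 -m pendant '{"linear":[[0.17,-0.1,0.09],[0.38,-0.22,0.18],[0.59,-0.35,0.28],[0.75,-0.45,0.38],[0.834,-0.495,0.467]],"rot":[[0,0,-0.008],[0,0,-0.016],[0,0,-0.024],[0,0,-0.032],[0,0,-0.036]],"claw":[-0.5,-0.5,-0.5,-0.5,-0.5]}'
python3 -m pendant '{"linear":[[0,0,0],[0,0,0],[0,0,0],[0,0,0],[0,0,0]],"rot":[[0,0,0],[0,0,0],[0,0,0],[0,0,0],[0,0,0]],"claw":[-0.5,-0.5,-0.5,-0.5,-0.5]}'
python3 - <<'E'
from h import *
p,d,X=look("w17");cradle(p,X)
x,y,z=np.moveaxis(X,-1,0);k=(abs(x-543)<30)&(abs(y-406)<30)&(z>100)&(z<125);print("ball",X[k].mean(0),(X[k].max(0)+X[k].min(0))/2,k.sum())
plan([(541.9,405.5,140,1.113),(541.9,405.5,89,1.113)])
E
```

```text
time_s: 75.53
ee_pos: [537.7, 262.3, 299.1]
tcp_rot: [[0.538, 0.843, -0.001], [0.843, -0.538, -0.0], [-0.001, -0.001, -1.0]]
wrist_force: [-0.5, -0.4, 0.0]
width: 64.3
time_s: 76.15
ee_pos: [542.0, 407.8, 228.3]
tcp_rot: [[0.438, 0.899, -0.002], [0.899, -0.438, -0.0], [-0.001, -0.002, -1.0]]
wrist_force: [0.9, -0.8, 0.8]
width: 64.5
time_s: 76.78
ee_pos: [542.9, 405.5, 230.2]
tcp_rot: [[0.441, 0.898, -0.0], [0.898, -0.441, 0.0], [0.0, -0.0, -1.0]]
wrist_force: [0.9, 0.2, 0.6]
width: 64.3
red yaw 1.1206784 at [499.23676 319.8217 ] x 453.8741355331337 586.7225288713861 z [63.  64.2 65.3]
dark knob [544.41486639 391.70528251 108.68848608]
ball [542.33784794 407.92975742 109.21451056] [541.56738726 406.20679514 107.84628338] 710
at [542.9 405.6 230.1] w 64.0 F [-0.1 -0.4  0.4] t 76.8 j6 0.98
 lin [-0.004, -0.005, 0.601] rot [-0.0, -0.0, 0.001] -> [541.9 405.4 140. ]
 lin [0.0, -0.0, 0.34] rot [-0.0, -0.0, -0.0] -> [541.9 405.4  89. ]
```

```bash
python3 -m pendant '{"linear":[[0,-0.004,0.1],[0,-0.004,0.3],[0,-0.004,0.5],[0,-0.004,0.7],[0,-0.004,0.85]],"rot":[[0,0,0],[0,0,0],[0,0,0],[0,0,0],[0,0,0]],"claw":[-0.5,-0.5,-0.5,-0.5,-0.5]}' 40
python3 -m pendant '{"linear":[[0,0,0.03],[0,0,0.06],[0,0,0.09],[0,0,0.09],[0,0,0.09]],"rot":[[0,0,0],[0,0,0],[0,0,0],[0,0,0],[0,0,0]],"claw":[-0.5,-0.5,-0.4,0,0.3]}'
python3 -m pendant '{"linear":[[0,0,0],[0,0,0],[0,0,0],[0,0,0],[0,0,0]],"rot":[[0,0,0],[0,0,0],[0,0,0],[0,0,0],[0,0,0]],"claw":[0.6,0.9,0.9,0.9,0.9]}'
python3 -c "
from h import *
plan([knob(1.149,.14,-12),knob(1.149,.28,-13),knob(.85,.28,-13),knob(.55,.28,-13),knob(.27,.28,-13),knob(0,.28,-13)])"
```

```text
time_s: 77.45
ee_pos: [541.4, 405.7, 99.7]
tcp_rot: [[0.44, 0.898, -0.002], [0.898, -0.44, -0.001], [-0.002, -0.002, -1.0]]
wrist_force: [-0.3, -0.6, 0.2]
width: 64.2
time_s: 78.08
ee_pos: [542.3, 406.1, 89.3]
tcp_rot: [[0.44, 0.898, -0.0], [0.898, -0.44, 0.0], [0.0, -0.0, -1.0]]
wrist_force: [0.0, -0.2, 0.2]
width: 30.3
time_s: 78.7
ee_pos: [542.3, 406.2, 89.0]
tcp_rot: [[0.44, 0.898, -0.0], [0.898, -0.44, 0.001], [0.0, -0.0, -1.0]]
wrist_force: [1.4, 3.4, 1.5]
width: 25.5
at [542.3 406.2  89. ] w 25.5 F [1.4 3.4 1.5] t 78.7 j6 0.98
 lin [-0.059, -0.0, -0.181] rot [-0.0, -0.0, 0.001] -> [538.4 398.3 116.1]
 lin [-0.075, -0.0, -0.158] rot [-0.0, -0.0, -0.0] -> [533.4 388.2 139.8]
 lin [-0.05, 0.335, -0.001] rot [-0.0, -0.0, 0.095] -> [575.2 359.2 139.9]
 lin [-0.051, 0.337, 0.0] rot [-0.0, -0.0, 0.095] -> [606.6 318.9 139.9]
 lin [-0.044, 0.315, 0.0] rot [-0.0, 0.0, 0.089] -> [624.2 274.5 139.9]
 lin [-0.042, 0.304, -0.0] rot [-0.0, 0.0, 0.086] -> [628.7 228.7 139.9]
```

```bash
python3 -m pendant '{"linear":[[-0.005,0,-0.02],[-0.015,0,-0.06],[-0.03,0,-0.1],[-0.045,0,-0.14],[-0.059,0,-0.181]],"rot":[[0,0,0],[0,0,0],[0,0,0],[0,0,0],[0,0,0]],"claw":[0.9,0.9,0.9,0.9,0.9]}' 40
python3 -m pendant '{"linear":[[-0.015,0,-0.035],[-0.03,0,-0.07],[-0.05,0,-0.105],[-0.065,0,-0.14],[-0.075,0,-0.16]],"rot":[[0,0,0],[0,0,0],[0,0,0],[0,0,0],[0,0,0]],"claw":[0.9,0.9,0.9,0.9,0.9]}'
python3 -m pendant '{"linear":[[-0.002,0.04,0],[-0.01,0.12,0],[-0.02,0.2,0],[-0.035,0.27,0],[-0.05,0.335,0]],"rot":[[0,0,0.012],[0,0,0.035],[0,0,0.058],[0,0,0.077],[0,0,0.095]],"claw":[0.9,0.9,0.9,0.9,0.9]}'
python3 -m pendant '{"linear":[[-0.004,0.07,0],[-0.01,0.14,0],[-0.02,0.21,0],[-0.035,0.27,0],[-0.05,0.337,0]],"rot":[[0,0,0.02],[0,0,0.04],[0,0,0.06],[0,0,0.077],[0,0,0.095]],"claw":[0.9,0.9,0.9,0.9,0.9]}'
python3 -c "
from h import *
plan([knob(.27,.28,-13),knob(0,.28,-13)])"
```

```text
time_s: 79.32
ee_pos: [538.3, 398.3, 116.3]
tcp_rot: [[0.44, 0.898, -0.0], [0.898, -0.44, 0.001], [0.0, -0.001, -1.0]]
wrist_force: [-3.0, -3.2, -4.1]
width: 25.8
time_s: 79.95
ee_pos: [533.3, 387.8, 140.4]
tcp_rot: [[0.44, 0.898, -0.001], [0.898, -0.44, 0.0], [-0.0, -0.001, -1.0]]
wrist_force: [-1.0, -0.7, -2.6]
width: 25.6
time_s: 80.58
ee_pos: [575.6, 358.7, 139.6]
tcp_rot: [[0.687, 0.726, -0.001], [0.726, -0.687, -0.0], [-0.001, -0.001, -1.0]]
wrist_force: [-3.8, -1.3, -4.9]
width: 25.5
time_s: 81.2
ee_pos: [607.0, 318.6, 139.4]
tcp_rot: [[0.87, 0.492, -0.002], [0.492, -0.87, -0.0], [-0.002, -0.001, -1.0]]
wrist_force: [-5.9, -1.8, -4.7]
width: 25.5
at [607.  318.6 139.4] w 25.5 F [-5.9 -1.8 -4.7] t 81.2 j6 1.43
 lin [-0.045, 0.313, -0.003] rot [-0.0, 0.001, 0.089] -> [624.2 274.4 139.8]
 lin [-0.042, 0.304, -0.001] rot [-0.0, -0.0, 0.086] -> [628.7 228.6 139.9]
```

```bash
python3 -m pendant '{"linear":[[-0.004,0.065,0],[-0.01,0.13,0],[-0.02,0.195,0],[-0.032,0.255,0],[-0.045,0.313,-0.003]],"rot":[[0,0,0.018],[0,0,0.036],[0,0,0.055],[0,0,0.072],[0,0,0.089]],"claw":[0.9,0.9,0.9,0.9,0.9]}'
python3 -m pendant '{"linear":[[-0.004,0.07,0],[-0.012,0.15,0],[-0.025,0.22,0],[-0.035,0.27,0],[-0.042,0.3,0]],"rot":[[0,0,0.02],[0,0,0.042],[0,0,0.062],[0,0,0.077],[0,0,0.086]],"claw":[0.9,0.9,0.9,0.9,0.9]}'
python3 -m pendant '{"linear":[[0,0,0],[0,0,0],[0,0,0],[0,0,0],[0,0,0]],"rot":[[0,0,0],[0,0,0],[0,0,0],[0,0,0],[0,0,0]],"claw":[0.9,0.9,0.9,0.9,0.9]}'
python3 - <<'E'
from h import *
p,d,X=look("w18");cradle(p,X)
plan([knob(0,.28,-13),knob(0,.15,-13),knob(0,.05,-13),knob(0,0.01,-13)])
E
```

```text
time_s: 81.82
ee_pos: [624.1, 274.4, 139.7]
tcp_rot: [[0.972, 0.233, -0.002], [0.233, -0.972, -0.0], [-0.002, -0.0, -1.0]]
wrist_force: [-7.2, -0.7, -5.5]
width: 25.3
time_s: 82.45
ee_pos: [628.5, 229.3, 139.8]
tcp_rot: [[0.999, -0.034, -0.002], [-0.034, -0.999, 0.0], [-0.002, -0.0, -1.0]]
wrist_force: [-6.3, 1.1, -4.7]
width: 25.4
time_s: 83.08
ee_pos: [628.4, 229.7, 139.9]
tcp_rot: [[0.999, -0.033, -0.002], [-0.033, -0.999, -0.0], [-0.002, 0.0, -1.0]]
wrist_force: [-4.7, 0.2, -4.2]
width: 25.7
red yaw -0.03264384 at [572.8151 231.1106] x 471.5902057385747 652.2901006121668 z [ 76.3  91.6 116.3]
dark knob [591.17159264 154.68244423  93.47990091]
at [628.4 229.7 139.9] w 25.6 F [-5.4  0.1 -4.4] t 83.1 j6 1.84
 lin [0.002, 0.007, -0.0] rot [0.0, 0.001, 0.001] -> [628.7 228.6 139.8]
 lin [0.07, -0.0, 0.153] rot [0.0, -0.0, 0.0] -> [639.2 228.2 116.9]
 lin [0.041, -0.0, 0.123] rot [0.0, -0.0, 0.0] -> [645.4 228.   98.5]
 lin [0.012, -0.0, 0.05] rot [0.0, -0.0, 0.0] -> [647.2 227.9  91. ]
```

View pics/w18.png

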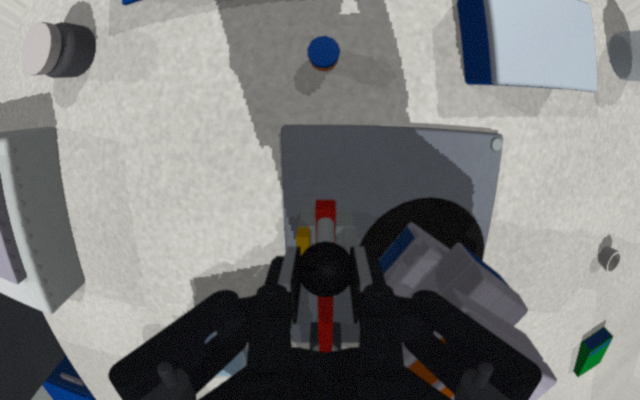

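```bash
python3 -m pendant '{"linear":[[0.01,0.004,0.02],[0.025,0.006,0.055],[0.04,0.006,0.09],[0.057,0.006,0.125],[0.072,0.006,0.153]],"rot":[[0,0,0],[0,0,0],[0,0,0],[0,0,0],[0,0,0]],"claw":[0.9,0.9,0.9,0.9,0.9]}' 40
python3 -m pendant '{"linear":[[0.008,0,0.025],[0.016,0,0.05],[0.025,0,0.075],[0.033,0,0.1],[0.041,0,0.123]],"rot":[[0,0,0],[0,0,0],[0,0,0],[0,0,0],[0,0,0]],"claw":[0.9,0.9,0.9,0.9,0.9]}'
python3 -c "
from h import *
plan([knob(0,.02,-13)])"
```

```text
time_s: 83.75
ee_pos: [638.9, 228.6, 116.5]
tcp_rot: [[0.999, -0.032, -0.003], [-0.032, -0.999, 0.0], [-0.003, 0.0, -1.0]]
wrist_force: [-11.3, 1.0, -5.2]
width: 25.8
time_s: 84.38
ee_pos: [645.7, 228.3, 98.6]
tcp_rot: [[0.999, -0.032, -0.001], [-0.032, -0.999, 0.0], [-0.001, -0.0, -1.0]]
wrist_force: [7.0, 2.1, 0.8]
width: 25.5
at [645.7 228.3  98.6] w 25.5 F [7.  2.1 0.8] t 84.4 j6 1.83
 lin [0.007, 0.002, 0.039] rot [-0.0, 0.0, 0.001] -> [646.7 228.   92.8]
```

```bash
python3 -m pendant '{"linear":[[0.002,0,0.01],[0.004,0,0.02],[0.006,0,0.03],[0.008,0,0.039],[0.008,0,0.042]],"rot":[[0,0,0],[0,0,0],[0,0,0],[0,0,0],[0,0,0]],"claw":[0.9,0.9,0.9,0.9,0.9]}' 40
python3 -m pendant '{"linear":[[0,0,0],[0,0,0],[0,0,0],[0,0,0],[0,0,0]],"rot":[[0,0,0],[0,0,0],[0,0,0],[0,0,0],[0,0,0]],"claw":[0.5,0.2,-0.2,-0.5,-0.5]}'
python3 -m pendant '{"linear":[[0,0,-0.04],[0,0,-0.15],[0,0,-0.4],[0,0,-0.7],[0,0,-1]],"rot":[[0,0,0],[0,0,0],[0,0,0],[0,0,0],[0,0,0]],"claw":[-0.5,-0.5,-0.5,-0.5,-0.5]}'
python3 -m pendant '{"linear":[[0,0,-0.1],[0,0,-0.2],[0,0,-0.3],[0,0,-0.36],[0,0,-0.36]],"rot":[[0,0,0],[0,0,0],[0,0,0],[0,0,0],[0,0,0]],"claw":[-0.5,-0.5,-0.5,-0.5,-0.5]}'
python3 - <<'E'
from h import *
p,d,X=look("w19");cradle(p,X)
for o in comps(p,X,lo=178,hi=200,box=(450,640,30,230),minpts=100):print(o)
p,d,X=cloud("top");cradle(p,X)
for o in comps(p,X,lo=178,hi=200,box=(450,640,30,230),minpts=50):print(o)
for o in comps(p,X,minpts=80,box=(250,700,-520,60)):print(o)
s=arm.capture("scene")[0];cv2.imwrite("pics/fin.png",cv2.resize(s[120:300,160:500,::-1],None,fx=2.3,fy=2.3,interpolation=2))
print(arm.get_state()["time_s"],arm.get_state()["wrist_force"])
E
```

```text
time_s: 85.0
ee_pos: [647.4, 228.2, 92.9]
tcp_rot: [[0.999, -0.032, 0.001], [-0.032, -0.999, 0.0], [0.001, -0.0, -1.0]]
wrist_force: [4.4, 1.7, -0.0]
width: 25.2
time_s: 85.62
ee_pos: [646.8, 228.3, 92.6]
tcp_rot: [[1.0, -0.032, -0.001], [-0.032, -1.0, 0.0], [-0.001, -0.0, -1.0]]
wrist_force: [0.3, -0.3, 0.8]
width: 64.2
time_s: 86.25
ee_pos: [646.8, 228.2, 245.6]
tcp_rot: [[0.999, -0.032, 0.001], [-0.032, -0.999, 0.001], [0.001, -0.001, -1.0]]
wrist_force: [0.2, 0.0, 0.0]
width: 63.9
time_s: 86.88
ee_pos: [647.1, 228.3, 296.9]
tcp_rot: [[1.0, -0.032, -0.0], [-0.032, -1.0, 0.0], [-0.0, -0.0, -1.0]]
wrist_force: [0.1, 0.1, -0.3]
width: 64.4
red yaw -0.040734712 at [551.007   231.58734] x 459.67952707380414 658.3160424661389 z [62.7 64.  65.2]
dark knob [640.92864821 214.66208564 108.08251456]
{'xy': array([558.3, 119.7]), 'L': np.float32(102.2), 'W': 31.5, 'yaw': np.float32(0.925), 'hue': np.float64(13.0), 'ns': 131, 'z': 184.3, 'slope': np.float64(0.002), 'px': array([438., 273.]), 'n': 1709}
{'xy': array([552.6, 177.9]), 'L': np.float32(44.2), 'W': 21.1, 'yaw': np.float32(0.096), 'hue': np.float64(13.0), 'ns': 167, 'z': 184.3, 'slope': np.float64(-0.081), 'px': array([380., 283.]), 'n': 390}
dark knob [568.99395313  82.86292204 110.05174873]
{'xy': array([545.5, 130. ]), 'L': np.float32(102.3), 'W': 64.3, 'yaw': np.float32(0.935), 'hue': np.float64(11.0), 'ns': 41, 'z': 186.1, 'slope': np.float64(0.01), 'px': array([247., 197.]), 'n': 566}
{'xy': array([ 293.8, -269.1]), 'L': np.float32(100.1), 'W': 64.3, 'yaw': np.float32(0.325), 'hue': np.float64(66.0), 'ns': 390, 'z': 28.3, 'slope': np.float64(0.105), 'px': array([361., 276.]), 'n': 471}
87.025 [0.6489438  0.70124069 0.03655981]
```

View pics/fin.png

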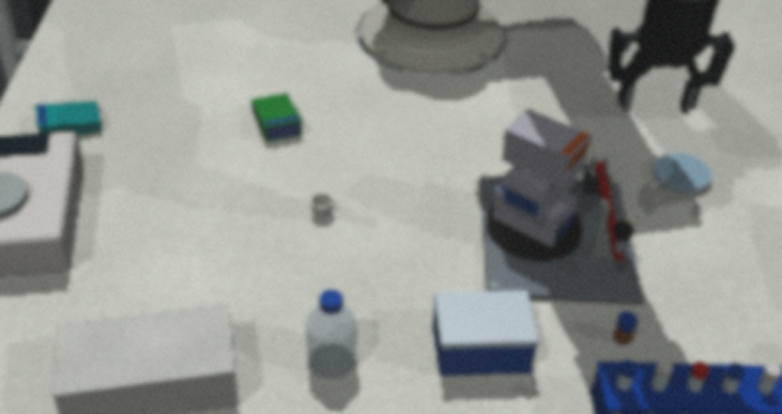

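View pics/w19.png

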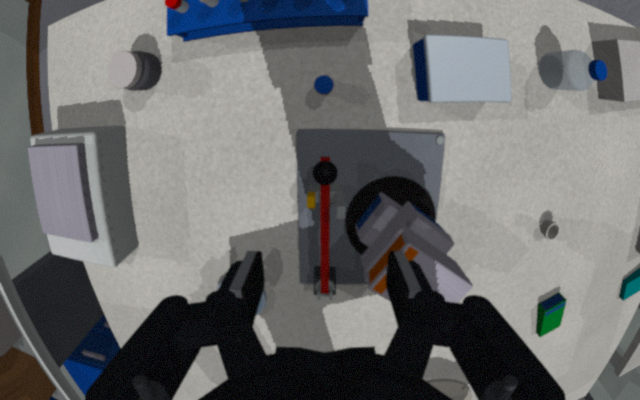

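```bash
python3 -c "
from cell import arm
print(arm.close_job())"
```

```text
the job is handed in; nothing more can be done
None
```

The job is done and handed in at about 87 s. The bar is back in its notch, and all five loose ingots are stacked on the one that was already on the pad.

**What I did:**
- I lifted the bar by its knob to about 0.28 rad, swung it open to about 1.15 rad (66°) and laid it down level.
- There were four stock ingots and the orange one (W1), so with W0 the pile is three crosswise layers of two, with W1 uppermost.
- W1 was knocked about 4 cm during the run. I found it again from fresh pictures before picking it up.
- I then swung the bar back over the lip, lowered it into the notch and let go.

**Last checks:**
- **Pile:** the top is level to about 0.01 rad at about 185 mm, against 185.4 mm expected. It sits within about 2 mm of W0's centre in plan, and each layer's yaw was within about 0.01 rad of target. The top camera agreed after the bar was closed.
- **Bar:** it lies level at the same height as at the start, with a yaw of -0.041 rad against -0.036 at the start. That is inside the play of the notch.
- **Forces:** contact forces at the ends of the moves stayed at about 22 N or less.
- **Other things on the bench:** the green look-alike measured unmoved. The crucible and the other bystanders looked undisturbed in the last pictures, but I did not measure them again.

**What disagreed:**
- The scene camera read positions about 4–6 mm off the others in x, so I worked from the wrist and top cameras.
- W0 itself lies about 5 mm off the pad's centre. I centred the pile on W0 rather than on the pad.
- The last knob reading was mixed up with dark pixels from the gripper, so I judged the bar from its red body instead.

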